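# Pack out a short-throw cam vice

## Task

Clamp the bored flange block in the cam vice. The cam has only a short throw, so first pack out the gap: stand steel packing plates from the wooden rack in the gap one after another, upright and fully down beside the one already there, until the gap is snug and no further plate will go in; then swing the cam lever fully closed so that the pad grips the pack and the block firmly. Any spare plate stays standing in the rack, and the other things on the cabinet are left where they are.

Things in the scene. Friction and masses are not known exactly. Their poses are not given: they have to be found in the camera images.
- vice: dark cast-iron cam vice, screwed down, base 215 mm long (x from -115 to +100), 84 mm wide, bed top 14 mm above the surface; origin on the surface under the middle of its width. Clamp axis = local x: cam, plunger and pad on the -x end, bolted jaw on the +x end; local y across, z up. The pad pushes towards +x. Cam housing (x -103 to -33) is up to 50 mm high
- jaw: dark fixed jaw bolted to the vice bed, 26 mm thick (x 0 to +26), 60 mm wide, 38 mm high, bolt heads to 44 mm; origin at the foot of its clamping face on the bed, which looks to local -x; it is bolted at another place along the bed each time
- flange: the workpiece: aluminium flange block with three bores, 20 mm thick (local x), 52 mm wide (y), 40 mm high, 160 g (varies by some 20 %), loose, standing on the bed against the jaw; origin under its centre. Its free face is at local x = -10 mm and looks to the pad
- pad_face (a point): middle of the clamp pad's front face, which looks to the jaw along the vice's +x; 34 mm above the surface. Pad 46 mm wide (vice y), from 16 to 54 mm above the surface. The gap to be packed runs from here to the flange block's free face. The pad is sprung: it yields by up to 15 mm, from about 4 N (1.8 N more per mm). It advances 14 mm along vice +x over the lever's whole swing
- lever (a joint): cam lever angle about the vertical: 0 = open, lever pointing to the vice's -y side; 1.3 rad = fully closed, pointing nearly to vice -x; seen from above it closes clockwise. Stiff (0.45 N m friction, up to 0.35 N m more when the pad bites), stays where it is left
- lever_knob (a point): middle of the upright black knob on the lever's end, 22 mm thick, 32 mm tall (61 to 93 mm above the surface); this point is 77 mm above the surface, 75 mm from the pivot
- lever_pivot (a point): point on the lever's vertical pivot axis, at the knob's height; the pivot nut ends 66 mm above the surface
- rack: fixed wooden rack block 122 mm (local x) by 54 mm by 30 mm high, origin under its centre; three slots 40 mm apart along local x (at -40, 0, +40 mm), each 12.5 mm by 47.5 mm and 18 mm deep (slot floor 12 mm above the surface), in which plates stand with their thickness along rack x. Two fixed mugs (100 mm high) stand in front of it, a fixed kettle (235 mm high with its handle) and a spray bottle (205 mm) to the right
- plate0: steel packing plate 10 mm thick, 44 mm wide, 60 mm tall, 100 g, its lower edge rounded (7 mm thick at the foot); origin under its centre, x across its thickness, y along its width, z up. This one already stands on the vice bed in the gap, beside the flange block, its width along vice y
- plate1: steel packing plate 10 mm thick, 44 mm wide, 60 mm tall, 100 g, its lower edge rounded (7 mm thick at the foot); origin under its centre, x across its thickness, y along its width, z up. Starts standing in the rack, its top 72 mm above the surface
- plate2: steel packing plate 10 mm thick, 44 mm wide, 60 mm tall, 100 g, its lower edge rounded (7 mm thick at the foot); origin under its centre, x across its thickness, y along its width, z up. Starts standing in the rack, its top 72 mm above the surface
- plate3: steel packing plate 10 mm thick, 44 mm wide, 60 mm tall, 100 g, its lower edge rounded (7 mm thick at the foot); origin under its centre, x across its thickness, y along its width, z up. Starts standing in the rack, its top 72 mm above the surface
- tape: roll of tape, 62 mm across, 18 mm high; bystander, origin under its centre
- oil_bottle: brown bottle with black cap, 49 mm across, 119 mm high; bystander, origin under its centre
- small_bottle: small brown bottle with white cap, 29 mm across, 71 mm high; bystander, origin under its centre

How it is judged:
By the outcome, as a careful person would: the job done as asked, in the order asked, and still so for the second after the job is handed in, with the robot touching nothing.
It also fails if it takes over 72 s, if anything falls off the work surface, if the arm or the gripper's body presses on something with over 40 N, if the wrist force passes 120 N, or if a joint passes its speed limit or range.

## Robot

A 6-joint arm with a two-finger parallel gripper is mounted at the origin on a cart in front of the work surface, level with it; the furniture and walls round the work are solid. World frame = base frame: x ahead of the robot, y to its left, z up, the work surface at z = 0. Lengths are in mm, angles in rad, forces in N, time in s.
With the tool pointing down it reaches from about 325 to 900 mm from the base axis. Payload 6.1 kg.
Tool frame: the origin (TCP) lies at the very end of the fingers, on their centre line; the grasp point (between the pads) lies behind it (manip.grasp_offset is the z of the grasp point in the tool frame, in mm); z points along the fingers, y is the line along which they close (so a half turn about z gives the same grasp; the last joint's range is limited). The gripper opens to 85 mm and grips with 20 to 120 N. Pads are 22 mm wide; open, the fingers measure 114 mm over their backs; the gripper's body (76 mm by 85 mm) begins 54 mm behind the grasp point. The pads swing forward as they close: fully open they stand 13 mm farther back than shut.
Start: joints at [-1.302, 0.22, 1.526, -0, 1.395, -0.126], TCP at [240.382, -576.916, 231.3] pointing down, gripper open.
Joint ranges: [-2.98, 2.98], [-0.91, 2.08], [0.09, 2.57], [-1.24, 4.39], [0.2, 2.65], [-2.68, 2.68]. Speed limits (rad/s): [2.57, 2.57, 3.01, 3.14, 3.14, 3.14].

## Interface

Orientations are given as a 3x3 rotation matrix whose columns are the frame's x, y, z axes.
In Python, from plant import manip, eyes gives the robot as it stands. The module is installed in compiled form; this text tells all that it offers.
- The arm moves only by the tool move_arm, never from a script. Its argument "increments" is a list of rows, each an object of numbers: "dx", "dy", "dz": the shift along the tool's x, y, z in m; "wx", "wy", "wz": the turn, a rotation vector about the tool's x, y, z in rad; "fingers": the finger opening in m, from 0 to 0.0854. A call has 1 to 8 rows; each row shifts and turns the commanded pose from where the row before left it, along the tool's axes as they then stand; what a row does not reach is not made up. A row lasts 1/10 s, in which the tool goes at most 50 mm and 8.59 degrees, less where a joint would pass 70% of its speed; a pose out of reach is approached as far as the arm can. A call is refused whole if a number of a shift passes 0.05 or a number of a turn 0.15, either way. A call with a gripper value outside its range is refused whole. The fingers move at their own pace and stop on an object; the grip force is fixed at half the most. Time passes only in rows, so rows that do not move let the fingers close. It gives the time, the measured TCP pose, the force, the opening and the grip force at its end, in the units of the state.
- manip.get_state(): the state, without advancing time (a new reading comes with each control period).
- eyes.camera(name): name is "side" or "top" or "wrist"; returns the picture (480x640x3 uint8, red, green, blue); there is no depth.
- eyes.camera_params(name): a dict with "K" (3x3 intrinsics, pixels), "T" (4x4, takes a point from camera to world coordinates); the wrist camera has in their place "tool_from_camera" (4x4, takes a point from camera to tool coordinates, whose origin is the TCP and whose axes are the flange's). Camera axes: x right, y up, looking along -z (the intrinsics and any distortion apply to the point x, -y, -z); pixel columns grow to the right and rows downward; lengths in mm; the calibration is good to about 2 mm. The wrist camera is an equidistant fisheye: a pixel r from the principal point sees the ray r / f radians off the axis. A picture is of the moment at which its call begins: read the wrist's pose just before it. camera_params takes no time and is no camera call.
- manip.job_done(): hands the job in; it is judged then, once.
The state is a dict: "t": time; "q": joint angles; "dq": joint speeds; "joint_efforts": joint torques, N m; "eef_pos": TCP position; "tool_rot": TCP orientation; "contact_force": force on the tool from outside, world axes, zero at the start; "moment": the same for the moment, N m; "opening": opening from 0.0 (shut) to 1.0 (fully open); "grasp_force": force on a finger pad.
Only numpy, scipy, OpenCV 4.12 (cv2) and the standard library are available. Lean on these libraries where they do the work, as an engineer would, in place of code of your own. Each camera call takes 0.05 s, during which the arm holds its last target. There are 200 camera calls.

## Working session

There is one attempt and no reset: what is moved stays moved. The work goes in short steps, Python scripts to look and compute and a tool call to move; the robot and the scene stay as the last step left them, time stands still between calls to the robot, and variables do not carry over. Pictures are saved under pics/ and viewed, at most 11 in all, crops included, and the job is handed in when it is done.

Besides the shell and the picture viewer there is one more tool, called as name(argument=value, ...), one argument or row to a line, values as JSON. move_arm: Moves the arm, as the interface text tells. Its arguments: {"type":"object","properties":{"increments":{"type":"array","items":{"type":"object","properties":{"dx":{"type":"number"},"dy":{"type":"number"},"dz":{"type":"number"},"wx":{"type":"number"},"wy":{"type":"number"},"wz":{"type":"number"},"fingers":{"type":"number"}}}}},"required":["increments"]}

```bash
mkdir -p pics
python3 - <<'E'
from plant import manip, eyes
import cv2,numpy as np
s=manip.get_state();print(s['t'],s['eef_pos'],s['tool_rot'],s['opening'],manip.grasp_offset)
for n in ['top','side']:
    cv2.imwrite(f'pics/{n}0.png',cv2.cvtColor(eyes.camera(n),cv2.COLOR_RGB2BGR))
    p=eyes.camera_params(n);print(n,np.round(p['K'],1).tolist(),np.round(p['T'],3).tolist(),[k for k in p])
p=eyes.camera_params('wrist');print({k:np.round(v,3).tolist() if not isinstance(v,str) else v for k,v in p.items()})
E
```

```text
0.0 [ 240.23112554 -576.32858663  230.20865679] [[ 9.23054575e-01  3.84668664e-01 -5.20467360e-04]
 [ 3.84668940e-01 -9.23052698e-01  1.87679770e-03]
 [ 2.41526462e-04 -1.93259433e-03 -9.99998103e-01]] 0.9981450428116367 -18.700000000000003
top [[503.7, 0.0, 316.0], [0.0, 503.7, 234.8], [0.0, 0.0, 1.0]] [[-0.022, 0.983, -0.184, 363.996], [-1.0, -0.025, -0.014, 201.547], [-0.019, 0.183, 0.983, 901.846], [0.0, 0.0, 0.0, 1.0]] ['K', 'T']
side [[551.0, 0.0, 318.2], [0.0, 551.0, 242.7], [0.0, 0.0, 1.0]] [[0.867, 0.276, -0.415, 166.217], [-0.499, 0.456, -0.738, -440.377], [-0.014, 0.846, 0.532, 522.268], [0.0, 0.0, 0.0, 1.0]] ['K', 'T']
{'K': [[371.648, 0.0, 324.512], [0.0, 371.648, 244.594], [0.0, 0.0, 1.0]], 'tool_from_camera': [[0.001, 0.953, 0.301, 77.848], [1.0, -0.001, -0.001, 0.235], [-0.001, 0.301, -0.953, -141.337], [0.0, 0.0, 0.0, 1.0]]}
```

View pics/top0.png

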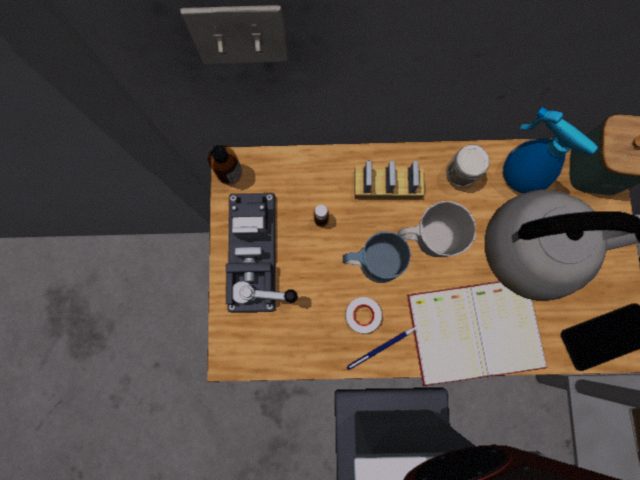

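View pics/side0.png

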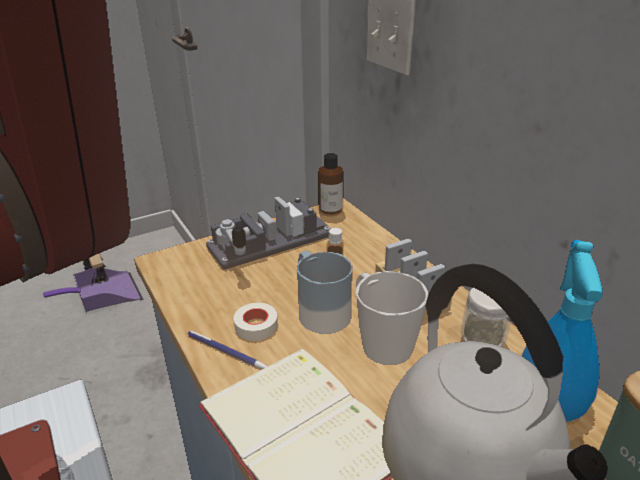

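The top view shows the vice at about (250,252), long axis up in the image, with the knob at (291,296). The rack is at (390,182) with plates at columns 368, 392 and 415. The small bottle is at (321,215) and the mugs are just below the rack. I'll enlarge both areas.

```bash
cat > h.py <<'E'
from plant import manip, eyes
import cv2,numpy as np
def bp(n,u,v,z):
    p=eyes.camera_params(n);K,T=p['K'],p['T']
    d=T[:3,:3]@np.array([(u-K[0,2])/K[0,0],-(v-K[1,2])/K[1,1],-1]);o=T[:3,3]
    return o+d*(z-o[2])/d[2]
def proj(n,P):
    p=eyes.camera_params(n);K,T=p['K'],p['T'];c=T[:3,:3].T@(np.array(P,float)-T[:3,3])
    return K[0,2]+K[0,0]*c[0]/-c[2],K[1,2]-K[1,1]*c[1]/-c[2]
def wT(s):
    A=np.eye(4);A[:3,:3]=s['tool_rot'];A[:3,3]=s['eef_pos'];return A@eyes.camera_params('wrist')['tool_from_camera']
def wbp(T,u,v,z):
    K=eyes.camera_params('wrist')['K'];x,y=u-K[0,2],v-K[1,2];r=np.hypot(x,y);t=r/K[0,0]
    d=T[:3,:3]@np.array([np.sin(t)*x/r,-np.sin(t)*y/r,-np.cos(t)]);o=T[:3,3];return o+d*(z-o[2])/d[2]
def wproj(T,P):
    K=eyes.camera_params('wrist')['K'];c=T[:3,:3].T@(np.array(P,float)-T[:3,3]);q=np.array([c[0],-c[1]]);n=np.linalg.norm(q)
    t=np.arctan2(n,-c[2]);return K[:2,2]+K[0,0]*t*q/n
E
python3 - <<'E'
from h import *
im=cv2.imread('pics/top0.png')
a=cv2.resize(im[185:320,215:305],None,fx=4.4,fy=4.4,interpolation=cv2.INTER_CUBIC)
b=cv2.resize(im[145:215,345:435],None,fx=4.4,fy=4.4,interpolation=cv2.INTER_CUBIC)
c=np.zeros((594,796,3),np.uint8);c[:a.shape[0],:a.shape[1]]=a;c[:b.shape[0],400:400+b.shape[1]]=b
cv2.imwrite('pics/crop.png',c)
E
```

```text
(no output)
```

View pics/crop.png

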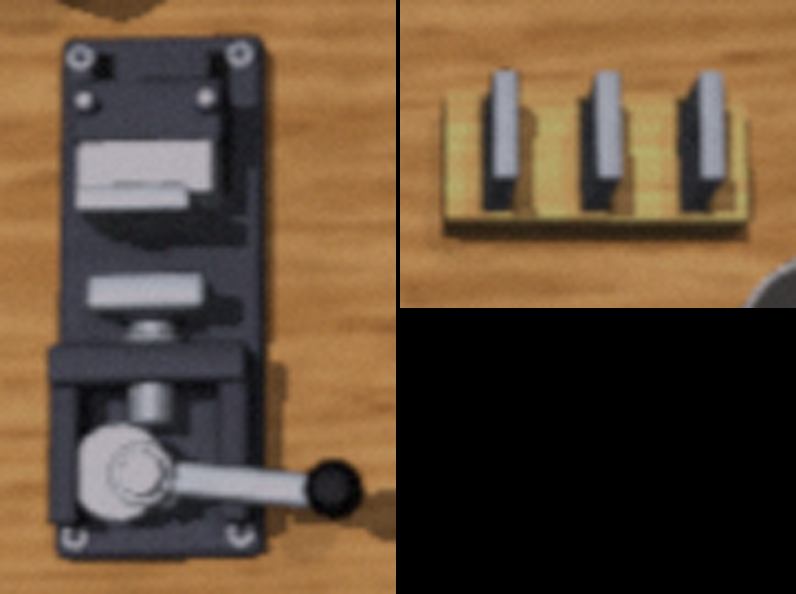

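Run:
```python
from h import *
np.set_printoptions(precision=1,suppress=True)
f=lambda u,v,z:bp('top',215+u/4.4,185+v/4.4,z)
g=lambda u,v,z:bp('top',345+(u-400)/4.4,145+v/4.4,z)
for n,u,v,z in [('base TL',65,42,14),('base TR',265,42,14),('base BL',60,552,14),('base BR',262,552,14),('flange free L',78,187,54),('flange far L',78,142,54),('flange farR',212,142,54),
 ('p0 nearL',78,208,74),('p0 farL',78,187,74),('p0 farR',187,183,74),('p0 nearR',187,208,74),('pad farL',90,276,54),('padfarR',203,273,54),('padnearL',90,305,54),('knob',334,488,93),('pivot',140,470,66)]: print(n,f(u,v,z))
for n,u,v,z in [('p1 far',505,72,72),('p1 near',505,178,72),('p2f',608,72,72),('p2n',609,178,72),('p3f',711,72,72),('p3n',712,178,72),('rack NL',444,220,30),('rack NR',747,219,30),('rack FL',444,92,30),('rack FR',745,92,30)]: print(n,g(u,v,z))
print('small',bp('top',321,211,71),'oil',bp('top',220,152,119),'mug rims',bp('top',386,257,100),bp('top',447,229,100),bp('top',352,257,60),bp('top',408,233,60),'jar',bp('top',470,160,80))
```

```text
base TL [608.8 370.3  14. ]
base TR [606.6 287.2  14. ]
base BL [399.2 370.3  14. ]
base BR [397.4 289.8  14. ]
flange free L [539. 357.  54.]
flange far L [557.  357.2  54. ]
flange farR [555.7 304.4  54. ]
p0 nearL [526.7 353.3  74. ]
p0 farL [534.8 353.4  74. ]
p0 farR [535.3 311.6  74. ]
p0 nearR [525.6 311.6  74. ]
pad farL [503.6 352.   54. ]
padfarR [503.6 308.   54. ]
padnearL [492.2 352.   54. ]
knob [416.9 255.6  93. ]
pivot [427.1 330.5  66. ]
p1 far [645.3 119.9  72. ]
p1 near [602.4 121.7  72. ]
p2f [644.2  79.8  72. ]
p2n [601.4  81.5  72. ]
p3f [643.1  39.7  72. ]
p3n [600.3  41.8  72. ]
rack NL [597.5 143.   30. ]
rack NR [594.7  20.6  30. ]
rack FL [651.7 141.1  30. ]
rack FR [648.3  18.2  30. ]
small [560.1 204.3  71. ] oil [652.3 367.1 119. ] mug rims [475.  101.8 100. ] [518.1   1.4 100. ] [481.9 154.   60. ] [520.6  57.7  60. ] jar [640.2 -50.7  80. ]
```

```bash
cat >> h.py <<'E'
from scipy.spatial.transform import Rotation as R, Slerp
import json
def tool(yaw):
    c,s=np.cos(np.radians(yaw)),np.sin(np.radians(yaw));return np.array([[c,s,0],[s,-c,0],[0,0,-1.]])
def plan(wps,start=None):
    """wps: (x,y,z,yaw_deg,rows,fingers m or None); straight legs -> rows"""
    s=manip.get_state();p,M=(s['eef_pos'],s['tool_rot']) if start is None else (np.array(start[:3],float),tool(start[3]))
    out=[]
    for x,y,z,yaw,n,f in wps:
        q,N=np.array([x,y,z],float),tool(yaw);rv=R.from_matrix(M.T@N).as_rotvec()
        for i in range(n):
            A=M@R.from_rotvec(rv*i/n).as_matrix();d=A.T@(q-p)/n/1000;w=rv/n
            r={k:round(float(v),4) for k,v in zip(('dx','dy','dz'),d) if abs(v)>5e-5}
            r.update({k:round(float(v),3) for k,v in zip(('wx','wy','wz'),w) if abs(v)>5e-4})
            if f is not None:r['fingers']=f
            out.append(r)
        p,M=q,N
    for i in range(0,len(out),8):print(json.dumps(out[i:i+8]))
def st():
    s=manip.get_state();R_=s['tool_rot'];print('t%.2f'%s['t'],np.round(s['eef_pos'],1),'yaw %.1f'%np.degrees(np.arctan2(R_[1,0],R_[0,0])),'op %.1f'%(s['opening']*85.4),'F',np.round(s['contact_force'],1),'g%.0f'%s['grasp_force']);return s
E
python3 - <<'E'
from h import *
plan([(262,-535,330,40,3,.062),(600,80,330,88,15,.062),(623,127,150,88,6,.062)])
E
```

```text
[{"dx": 0.012, "dy": -0.01, "dz": -0.0332, "wx": -0.001, "wz": -0.101, "fingers": 0.062}, {"dx": 0.0129, "dy": -0.0087, "dz": -0.0332, "wx": -0.001, "wz": -0.101, "fingers": 0.062}, {"dx": 0.0138, "dy": -0.0074, "dz": -0.0332, "wx": -0.001, "wz": -0.101, "fingers": 0.062}, {"dx": 0.0436, "dy": -0.0169, "wz": -0.056, "fingers": 0.062}, {"dx": 0.0445, "dy": -0.0145, "wz": -0.056, "fingers": 0.062}, {"dx": 0.0452, "dy": -0.012, "wz": -0.056, "fingers": 0.062}, {"dx": 0.0458, "dy": -0.0094, "wz": -0.056, "fingers": 0.062}, {"dx": 0.0463, "dy": -0.0068, "wz": -0.056, "fingers": 0.062}]
[{"dx": 0.0466, "dy": -0.0042, "wz": -0.056, "fingers": 0.062}, {"dx": 0.0468, "dy": -0.0016, "wz": -0.056, "fingers": 0.062}, {"dx": 0.0468, "dy": 0.001, "wz": -0.056, "fingers": 0.062}, {"dx": 0.0466, "dy": 0.0036, "wz": -0.056, "fingers": 0.062}, {"dx": 0.0464, "dy": 0.0062, "wz": -0.056, "fingers": 0.062}, {"dx": 0.046, "dy": 0.0088, "wz": -0.056, "fingers": 0.062}, {"dx": 0.0454, "dy": 0.0113, "wz": -0.056, "fingers": 0.062}, {"dx": 0.0447, "dy": 0.0138, "wz": -0.056, "fingers": 0.062}]
[{"dx": 0.0439, "dy": 0.0163, "wz": -0.056, "fingers": 0.062}, {"dx": 0.0429, "dy": 0.0187, "wz": -0.056, "fingers": 0.062}, {"dx": 0.008, "dy": 0.0036, "dz": 0.03, "fingers": 0.062}, {"dx": 0.008, "dy": 0.0036, "dz": 0.03, "fingers": 0.062}, {"dx": 0.008, "dy": 0.0036, "dz": 0.03, "fingers": 0.062}, {"dx": 0.008, "dy": 0.0036, "dz": 0.03, "fingers": 0.062}, {"dx": 0.008, "dy": 0.0036, "dz": 0.03, "fingers": 0.062}, {"dx": 0.008, "dy": 0.0036, "dz": 0.03, "fingers": 0.062}]
```

move_arm(
  increments=[
    {"dx": 0.012, "dy": -0.01, "dz": -0.033, "wz": -0.1, "fingers": 0.062},
    {"dx": 0.013, "dy": -0.009, "dz": -0.033, "wz": -0.1, "fingers": 0.062},
    {"dx": 0.014, "dy": -0.007, "dz": -0.033, "wz": -0.1, "fingers": 0.062},
    {"dx": 0.044, "dy": -0.017, "wz": -0.056, "fingers": 0.062},
    {"dx": 0.0445, "dy": -0.0145, "wz": -0.056, "fingers": 0.062},
    {"dx": 0.045, "dy": -0.012, "wz": -0.056, "fingers": 0.062},
    {"dx": 0.046, "dy": -0.0095, "wz": -0.056, "fingers": 0.062},
    {"dx": 0.0465, "dy": -0.007, "wz": -0.056, "fingers": 0.062},
  ],
)

```text
validation failed for argument at $.in...
```

move_arm(
  increments=[
    {"dx": 0.0465, "dy": -0.004, "wz": -0.056, "fingers": 0.062},
    {"dx": 0.047, "dy": -0.0015, "wz": -0.056, "fingers": 0.062},
    {"dx": 0.047, "dy": 0.001, "wz": -0.056, "fingers": 0.062},
    {"dx": 0.0465, "dy": 0.0035, "wz": -0.056, "fingers": 0.062},
    {"dx": 0.0465, "dy": 0.006, "wz": -0.056, "fingers": 0.062},
    {"dx": 0.046, "dy": 0.009, "wz": -0.056, "fingers": 0.062},
    {"dx": 0.0455, "dy": 0.0115, "wz": -0.056, "fingers": 0.062},
    {"dx": 0.0445, "dy": 0.014, "wz": -0.056, "fingers": 0.062},
  ],
)

```text
validation failed for argument at $.in...
```

move_arm(
  increments=[
    {"dx": 0.012, "dy": -0.01, "dz": -0.033, "wx": 0, "wy": 0, "wz": -0.1, "fingers": 0.062},
    {"dx": 0.013, "dy": -0.009, "dz": -0.033, "wx": 0, "wy": 0, "wz": -0.1, "fingers": 0.062},
  ],
)

```text
t: 0.3
eef_pos: [254.3, -547.7, 295.7]
tool_rot: [[0.827, 0.563, -0.001], [0.563, -0.827, 0.005], [0.001, -0.005, -1.0]]
contact_force: [0.2, -0.5, 0.2]
opening: 0.73
grasp_force: 0.0
```

move_arm(
  increments=[
    {"dx": 0.014, "dy": -0.007, "dz": -0.033, "wx": 0, "wy": 0, "wz": -0.1, "fingers": 0.062},
    {"dx": 0.044, "dy": -0.017, "dz": 0, "wx": 0, "wy": 0, "wz": -0.056, "fingers": 0.062},
    {"dx": 0.0445, "dy": -0.0145, "dz": 0, "wx": 0, "wy": 0, "wz": -0.056, "fingers": 0.062},
    {"dx": 0.045, "dy": -0.012, "dz": 0, "wx": 0, "wy": 0, "wz": -0.056, "fingers": 0.062},
    {"dx": 0.046, "dy": -0.0095, "dz": 0, "wx": 0, "wy": 0, "wz": -0.056, "fingers": 0.062},
    {"dx": 0.0465, "dy": -0.007, "dz": 0, "wx": 0, "wy": 0, "wz": -0.056, "fingers": 0.062},
    {"dx": 0.0465, "dy": -0.004, "dz": 0, "wx": 0, "wy": 0, "wz": -0.056, "fingers": 0.062},
    {"dx": 0.047, "dy": -0.0015, "dz": 0, "wx": 0, "wy": 0, "wz": -0.056, "fingers": 0.062},
  ],
)

```text
t: 1.1
eef_pos: [421.9, -246.3, 330.0]
tool_rot: [[0.464, 0.886, -0.0], [0.886, -0.464, 0.0], [0.0, -0.0, -1.0]]
contact_force: [1.3, -0.6, -0.5]
opening: 0.726
grasp_force: 0.0
```

move_arm(
  increments=[
    {"dx": 0.047, "dy": 0.001, "dz": 0, "wx": 0, "wy": 0, "wz": -0.056, "fingers": 0.062},
    {"dx": 0.0465, "dy": 0.0035, "dz": 0, "wx": 0, "wy": 0, "wz": -0.056, "fingers": 0.062},
    {"dx": 0.0465, "dy": 0.006, "dz": 0, "wx": 0, "wy": 0, "wz": -0.056, "fingers": 0.062},
    {"dx": 0.046, "dy": 0.009, "dz": 0, "wx": 0, "wy": 0, "wz": -0.056, "fingers": 0.062},
    {"dx": 0.0455, "dy": 0.0115, "dz": 0, "wx": 0, "wy": 0, "wz": -0.056, "fingers": 0.062},
    {"dx": 0.0445, "dy": 0.014, "dz": 0, "wx": 0, "wy": 0, "wz": -0.056, "fingers": 0.062},
    {"dx": 0.044, "dy": 0.016, "dz": 0, "wx": 0, "wy": 0, "wz": -0.056, "fingers": 0.062},
    {"dx": 0.043, "dy": 0.0185, "dz": 0, "wx": 0, "wy": 0, "wz": -0.056, "fingers": 0.062},
  ],
)

```text
t: 1.9
eef_pos: [602.7, 81.8, 329.8]
tool_rot: [[0.033, 0.999, -0.001], [0.999, -0.033, -0.0], [-0.0, -0.001, -1.0]]
contact_force: [0.4, -1.1, -0.5]
opening: 0.725
grasp_force: 0.0
```

Run:
```python
from h import *
s=st();im=eyes.camera('wrist');np.savez('w1.npz',T=wT(s))
cv2.imwrite('pics/w1.png',cv2.cvtColor(im,cv2.COLOR_RGB2BGR))
```

```text
t1.90 [602.7  81.8 329.8] yaw 88.1 op 61.9 F [ 0.4 -1.1 -0.5] g0
```

View pics/w1.png

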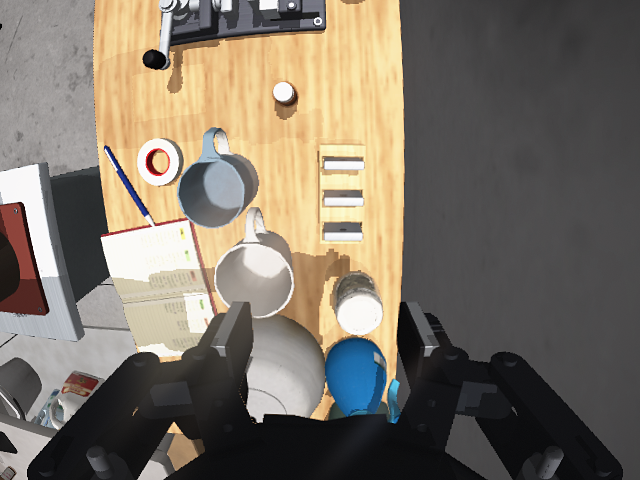

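The wrist view shows the plate tops at about (344,161), (344,194) and (342,228), the small bottle at (285,93) and the vice at the top edge.

Run:
```python
from h import *
np.set_printoptions(precision=1,suppress=True)
T=np.load('w1.npz')['T']
g=cv2.imread('pics/w1.png',0)
for y0,y1 in((154,175),(186,210),(220,244)):
    c=g[y0:y1,318:372];m=(c>200).astype(np.uint8);n,l,s,ce=cv2.connectedComponentsWithStats(m);i=1+np.argmax(s[1:,4]);print(s[i],ce[i]+[318,y0], 'ctr',wbp(T,*(ce[i]+[318,y0]),72))
    x,y,w,h,_=s[i];print(wbp(T,318+x,y0+y+h/2,72),wbp(T,318+x+w,y0+y+h/2,72))
    q=cv2.minAreaRect(cv2.findNonZero((l==i).astype(np.uint8)));print(q)
print('edge',wbp(T,403,200,0))
for p in [(623.5,121,72),(623,80.6,72)]:print(wproj(T,p))
```

```text
[  2   0  52  21 637] [349.9 163.3] ctr [631.9 123.   72. ]
[599.9 122.6  72. ] [655.8 121.2  72. ]
((27.5, 10.0), (20.0, 51.0), 90.0)
[  2   0  52  24 817] [347.7 198.8] ctr [628.8  84.1  72. ]
[598.6  85.9  72. ] [655.5  84.4  72. ]
((27.5, 11.5), (23.0, 51.0), 90.0)
[  0   0  54  24 787] [347.5 234.1] ctr [627.8  44.   72. ]
[595.   47.5  72. ] [655.4  45.7  72. ]
((26.5, 11.5), (23.0, 53.0), 90.0)
edge [705.3  67.5   0. ]
[342.1 165.3]
[342.5 202.1]
```

```bash
cat >> h.py <<'E'
_p=plan
def plan(*a,**k):
    import io,contextlib
    b=io.StringIO()
    with contextlib.redirect_stdout(b):_p(*a,**k)
    for l in b.getvalue().splitlines():print(json.dumps([{**dict.fromkeys(('dx','dy','dz','wx','wy','wz'),0),**r} for r in json.loads(l)]))
E
python3 - <<'E'
from h import *
plan([(624.5,126.5,100,88,5,.062),(624.5,126.5,54,88,2,.062),(624.5,126.5,54,88,1,.062)])
E
```

```text
[{"dx": 0.0076, "dy": 0.0038, "dz": 0.0458, "wx": 0, "wy": -0.001, "wz": 0.002, "fingers": 0.062}, {"dx": 0.0077, "dy": 0.0038, "dz": 0.0458, "wx": 0, "wy": -0.001, "wz": 0.002, "fingers": 0.062}, {"dx": 0.0077, "dy": 0.0038, "dz": 0.0458, "wx": 0, "wy": -0.001, "wz": 0.002, "fingers": 0.062}, {"dx": 0.0077, "dy": 0.0038, "dz": 0.0458, "wx": 0, "wy": -0.001, "wz": 0.002, "fingers": 0.062}, {"dx": 0.0078, "dy": 0.0038, "dz": 0.0458, "wx": 0, "wy": -0.001, "wz": 0.002, "fingers": 0.062}, {"dx": 0, "dy": 0, "dz": 0.023, "wx": 0, "wy": 0, "wz": 0, "fingers": 0.062}, {"dx": 0, "dy": 0, "dz": 0.023, "wx": 0, "wy": 0, "wz": 0, "fingers": 0.062}, {"dx": 0, "dy": 0, "dz": 0, "wx": 0, "wy": 0, "wz": 0, "fingers": 0.062}]
```

move_arm(
  increments=[
    {"dx": 0.0077, "dy": 0.0038, "dz": 0.0458, "wx": 0, "wy": 0, "wz": 0, "fingers": 0.062},
    {"dx": 0.0077, "dy": 0.0038, "dz": 0.0458, "wx": 0, "wy": 0, "wz": 0, "fingers": 0.062},
    {"dx": 0.0077, "dy": 0.0038, "dz": 0.0458, "wx": 0, "wy": 0, "wz": 0, "fingers": 0.062},
    {"dx": 0.0077, "dy": 0.0038, "dz": 0.0458, "wx": 0, "wy": 0, "wz": 0, "fingers": 0.062},
    {"dx": 0.0077, "dy": 0.0038, "dz": 0.0458, "wx": 0, "wy": 0, "wz": 0, "fingers": 0.062},
    {"dx": 0, "dy": 0, "dz": 0.023, "wx": 0, "wy": 0, "wz": 0, "fingers": 0.062},
    {"dx": 0, "dy": 0, "dz": 0.023, "wx": 0, "wy": 0, "wz": 0, "fingers": 0.062},
    {"dx": 0, "dy": 0, "dz": 0, "wx": 0, "wy": 0, "wz": 0, "fingers": 0.062},
  ],
)

```text
t: 2.75
eef_pos: [618.9, 117.5, 50.4]
tool_rot: [[0.036, 0.999, -0.009], [0.999, -0.036, -0.001], [-0.001, -0.009, -1.0]]
contact_force: [-0.8, -0.0, -0.4]
opening: 0.728
grasp_force: 0.0
```

Run:
```python
from h import *
s=st();im=eyes.camera('wrist');np.savez('w2.npz',T=wT(s))
cv2.imwrite('pics/w2.png',cv2.cvtColor(im,cv2.COLOR_RGB2BGR)[200:,100:540])
```

```text
t2.75 [618.9 117.5  50.4] yaw 87.9 op 62.2 F [-0.8 -0.  -0.4] g0
```

View pics/w2.png

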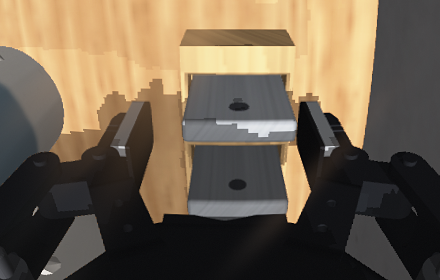

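The wrist camera shows plate1's top edge as a strip between crop columns 183 and 297 at rows 122–138. The fingers straddle it, but about 5 mm too far to −x.

Run:
```python
from h import *
np.set_printoptions(precision=1,suppress=True)
T=np.load('w2.npz')['T']
for u,v in((183,122),(297,122),(183,138),(297,138),(188,205),(288,205)):print(wbp(T,u+100,v+200,72))
plan([(624.3,126.5,54,88,2,.062),(624.3,126.5,54,88,5,.03)])
```

```text
[605.  127.1  72. ]
[647.3 125.6  72. ]
[604.4 120.1  72. ]
[647.7 118.5  72. ]
[603.4  85.8  72. ]
[646.  84.  72.]
[{"dx": 0.0046, "dy": 0.0017, "dz": -0.0005, "wx": -0.003, "wy": 0, "wz": -0.001, "fingers": 0.062}, {"dx": 0.0045, "dy": 0.0017, "dz": -0.0005, "wx": -0.003, "wy": 0, "wz": -0.001, "fingers": 0.062}, {"dx": 0, "dy": 0, "dz": 0, "wx": 0, "wy": 0, "wz": 0, "fingers": 0.03}, {"dx": 0, "dy": 0, "dz": 0, "wx": 0, "wy": 0, "wz": 0, "fingers": 0.03}, {"dx": 0, "dy": 0, "dz": 0, "wx": 0, "wy": 0, "wz": 0, "fingers": 0.03}, {"dx": 0, "dy": 0, "dz": 0, "wx": 0, "wy": 0, "wz": 0, "fingers": 0.03}, {"dx": 0, "dy": 0, "dz": 0, "wx": 0, "wy": 0, "wz": 0, "fingers": 0.03}]
```

move_arm(
  increments=[
    {"dx": 0.005, "dy": 0.0033, "dz": -0.0018, "wx": -0.004, "wy": 0, "wz": 0, "fingers": 0.062},
    {"dx": 0.005, "dy": 0.0033, "dz": -0.0018, "wx": -0.004, "wy": 0, "wz": 0, "fingers": 0.062},
    {"dx": 0, "dy": 0, "dz": 0, "wx": 0, "wy": 0, "wz": 0, "fingers": 0.03},
    {"dx": 0, "dy": 0, "dz": 0, "wx": 0, "wy": 0, "wz": 0, "fingers": 0.03},
    {"dx": 0, "dy": 0, "dz": 0, "wx": 0, "wy": 0, "wz": 0, "fingers": 0.03},
    {"dx": 0, "dy": 0, "dz": 0, "wx": 0, "wy": 0, "wz": 0, "fingers": 0.03},
    {"dx": 0, "dy": 0, "dz": 0, "wx": 0, "wy": 0, "wz": 0, "fingers": 0.03},
  ],
)

```text
t: 3.5
eef_pos: [630.7, 127.9, 61.6]
tool_rot: [[0.036, 0.999, 0.011], [0.999, -0.036, 0.0], [0.001, 0.011, -1.0]]
contact_force: [-3.4, -0.7, 8.1]
opening: 0.482
grasp_force: 59.4
```

Run:
```python
from h import *
s=st()
p=s['eef_pos']
plan([(p[0],p[1],150,88,4,.03),(600,190,165,110,4,.03),(513,330,165,178.5,8,.03)])
```

```text
t3.50 [630.7 127.9  61.6] yaw 88.0 op 41.2 F [-3.4 -0.7  8.1] g59
[{"dx": 0, "dy": 0.0002, "dz": -0.0221, "wx": 0.003, "wy": 0, "wz": 0, "fingers": 0.03}, {"dx": 0, "dy": 0.0002, "dz": -0.0221, "wx": 0.003, "wy": 0, "wz": 0, "fingers": 0.03}, {"dx": 0, "dy": 0.0001, "dz": -0.0221, "wx": 0.003, "wy": 0, "wz": 0, "fingers": 0.03}, {"dx": 0, "dy": 0.0001, "dz": -0.0221, "wx": 0.003, "wy": 0, "wz": 0, "fingers": 0.03}, {"dx": 0.0153, "dy": -0.0082, "dz": -0.0037, "wx": 0, "wy": 0, "wz": -0.096, "fingers": 0.03}, {"dx": 0.016, "dy": -0.0067, "dz": -0.0037, "wx": 0, "wy": 0, "wz": -0.096, "fingers": 0.03}, {"dx": 0.0165, "dy": -0.0051, "dz": -0.0038, "wx": 0, "wy": 0, "wz": -0.096, "fingers": 0.03}, {"dx": 0.017, "dy": -0.0035, "dz": -0.0037, "wx": 0, "wy": 0, "wz": -0.096, "fingers": 0.03}]
[{"dx": 0.0202, "dy": -0.0042, "dz": 0, "wx": 0, "wy": 0, "wz": -0.149, "fingers": 0.03}, {"dx": 0.0206, "dy": -0.0012, "dz": 0, "wx": 0, "wy": 0, "wz": -0.149, "fingers": 0.03}, {"dx": 0.0205, "dy": 0.0019, "dz": 0, "wx": 0, "wy": 0, "wz": -0.149, "fingers": 0.03}, {"dx": 0.02, "dy": 0.0049, "dz": 0, "wx": 0, "wy": 0, "wz": -0.149, "fingers": 0.03}, {"dx": 0.0191, "dy": 0.0078, "dz": 0, "wx": 0, "wy": 0, "wz": -0.149, "fingers": 0.03}, {"dx": 0.0177, "dy": 0.0106, "dz": 0, "wx": 0, "wy": 0, "wz": -0.149, "fingers": 0.03}, {"dx": 0.0159, "dy": 0.0131, "dz": 0, "wx": 0, "wy": 0, "wz": -0.149, "fingers": 0.03}, {"dx": 0.0138, "dy": 0.0153, "dz": 0, "wx": 0, "wy": 0, "wz": -0.149, "fingers": 0.03}]
```

move_arm(
  increments=[
    {"dx": 0, "dy": 0, "dz": 0, "wx": 0, "wy": 0, "wz": 0, "fingers": 0.062},
    {"dx": 0, "dy": 0, "dz": 0, "wx": 0, "wy": 0, "wz": 0, "fingers": 0.062},
    {"dx": 0, "dy": 0, "dz": 0, "wx": 0, "wy": 0, "wz": 0, "fingers": 0.062},
    {"dx": 0, "dy": 0, "dz": 0, "wx": 0, "wy": 0, "wz": 0, "fingers": 0.062},
  ],
)

```text
t: 3.9
eef_pos: [629.5, 127.4, 58.8]
tool_rot: [[0.036, 0.999, 0.008], [0.999, -0.036, -0.0], [-0.0, 0.008, -1.0]]
contact_force: [0.1, 0.1, -0.3]
opening: 0.724
grasp_force: 0.0
```

Run:
```python
from h import *
np.set_printoptions(precision=1,suppress=True)
s=st();im=eyes.camera('wrist');T=wT(s)
cv2.imwrite('pics/w3.png',cv2.cvtColor(im,cv2.COLOR_RGB2BGR)[200:,100:540])
np.savez('w3.npz',T=T)
plan([(626,127.5,54,88,2,.062)])
```

```text
t3.90 [629.5 127.4  58.8] yaw 87.9 op 61.8 F [ 0.1  0.1 -0.3] g0
[{"dx": 0, "dy": -0.0018, "dz": 0.0024, "wx": 0.004, "wy": 0, "wz": -0.001, "fingers": 0.062}, {"dx": 0, "dy": -0.0018, "dz": 0.0024, "wx": 0.004, "wy": 0, "wz": -0.001, "fingers": 0.062}]
```

View pics/w3.png

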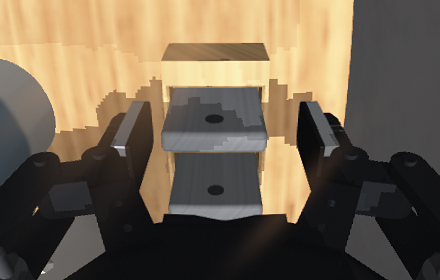

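Settled, the plate's centre is at column 214 against a finger centre of 226, so the TCP has to go about 4.5 mm towards −x. The arm needs idle rows to settle before a reading.

move_arm(
  increments=[
    {"dx": 0, "dy": -0.0022, "dz": 0.0025, "wx": 0.004, "wy": 0, "wz": 0, "fingers": 0.062},
    {"dx": 0, "dy": -0.0022, "dz": 0.0025, "wx": 0.004, "wy": 0, "wz": 0, "fingers": 0.062},
    {"dx": 0, "dy": 0, "dz": 0, "wx": 0, "wy": 0, "wz": 0, "fingers": 0.062},
    {"dx": 0, "dy": 0, "dz": 0, "wx": 0, "wy": 0, "wz": 0, "fingers": 0.03},
    {"dx": 0, "dy": 0, "dz": 0, "wx": 0, "wy": 0, "wz": 0, "fingers": 0.03},
    {"dx": 0, "dy": 0, "dz": 0, "wx": 0, "wy": 0, "wz": 0, "fingers": 0.03},
    {"dx": 0, "dy": 0, "dz": 0, "wx": 0, "wy": 0, "wz": 0, "fingers": 0.03},
  ],
)

```text
t: 4.65
eef_pos: [625.5, 127.6, 54.2]
tool_rot: [[0.036, 0.999, 0.001], [0.999, -0.036, 0.0], [0.0, 0.001, -1.0]]
contact_force: [0.7, 0.3, 1.7]
opening: 0.496
grasp_force: 61.0
```

Run:
```python
from h import *
np.set_printoptions(precision=1,suppress=True)
T=np.load('w3.npz')['T']
for v in (138,152):print(wbp(T,314,v+200,72))
st()
plan([(625.2,127.5,150,88,4,.03),(600,190,165,110,4,.03),(508,332,165,178.5,8,.03)],start=(625.2,127.5,54,88))
```

```text
[626.  124.7  72. ]
[625.7 117.8  72. ]
t4.65 [625.5 127.6  54.2] yaw 87.9 op 42.3 F [0.7 0.3 1.7] g61
[{"dx": 0, "dy": 0, "dz": -0.024, "wx": 0, "wy": 0, "wz": 0, "fingers": 0.03}, {"dx": 0, "dy": 0, "dz": -0.024, "wx": 0, "wy": 0, "wz": 0, "fingers": 0.03}, {"dx": 0, "dy": 0, "dz": -0.024, "wx": 0, "wy": 0, "wz": 0, "fingers": 0.03}, {"dx": 0, "dy": 0, "dz": -0.024, "wx": 0, "wy": 0, "wz": 0, "fingers": 0.03}, {"dx": 0.0154, "dy": -0.0068, "dz": -0.0037, "wx": 0, "wy": 0, "wz": -0.096, "fingers": 0.03}, {"dx": 0.016, "dy": -0.0053, "dz": -0.0037, "wx": 0, "wy": 0, "wz": -0.096, "fingers": 0.03}, {"dx": 0.0164, "dy": -0.0038, "dz": -0.0038, "wx": 0, "wy": 0, "wz": -0.096, "fingers": 0.03}, {"dx": 0.0167, "dy": -0.0022, "dz": -0.0037, "wx": 0, "wy": 0, "wz": -0.096, "fingers": 0.03}]
[{"dx": 0.0206, "dy": -0.0047, "dz": 0, "wx": 0, "wy": 0, "wz": -0.149, "fingers": 0.03}, {"dx": 0.0211, "dy": -0.0016, "dz": 0, "wx": 0, "wy": 0, "wz": -0.149, "fingers": 0.03}, {"dx": 0.0211, "dy": 0.0015, "dz": 0, "wx": 0, "wy": 0, "wz": -0.149, "fingers": 0.03}, {"dx": 0.0206, "dy": 0.0047, "dz": 0, "wx": 0, "wy": 0, "wz": -0.149, "fingers": 0.03}, {"dx": 0.0197, "dy": 0.0077, "dz": 0, "wx": 0, "wy": 0, "wz": -0.149, "fingers": 0.03}, {"dx": 0.0183, "dy": 0.0105, "dz": 0, "wx": 0, "wy": 0, "wz": -0.149, "fingers": 0.03}, {"dx": 0.0166, "dy": 0.0131, "dz": 0, "wx": 0, "wy": 0, "wz": -0.149, "fingers": 0.03}, {"dx": 0.0144, "dy": 0.0155, "dz": 0, "wx": 0, "wy": 0, "wz": -0.149, "fingers": 0.03}]
```

move_arm(
  increments=[
    {"dx": 0, "dy": 0, "dz": -0.02, "wx": 0, "wy": 0, "wz": 0, "fingers": 0.03},
    {"dx": 0, "dy": 0, "dz": -0.025, "wx": 0, "wy": 0, "wz": 0, "fingers": 0.03},
    {"dx": 0, "dy": 0, "dz": -0.025, "wx": 0, "wy": 0, "wz": 0, "fingers": 0.03},
    {"dx": 0, "dy": 0, "dz": -0.026, "wx": 0, "wy": 0, "wz": 0, "fingers": 0.03},
    {"dx": 0.0154, "dy": -0.0068, "dz": -0.0037, "wx": 0, "wy": 0, "wz": -0.096, "fingers": 0.03},
    {"dx": 0.016, "dy": -0.0053, "dz": -0.0037, "wx": 0, "wy": 0, "wz": -0.096, "fingers": 0.03},
    {"dx": 0.0164, "dy": -0.0038, "dz": -0.0037, "wx": 0, "wy": 0, "wz": -0.096, "fingers": 0.03},
    {"dx": 0.0167, "dy": -0.0022, "dz": -0.0037, "wx": 0, "wy": 0, "wz": -0.096, "fingers": 0.03},
  ],
)

```text
t: 5.45
eef_pos: [599.6, 190.5, 164.5]
tool_rot: [[-0.344, 0.939, -0.001], [0.939, 0.344, -0.0], [0.0, -0.001, -1.0]]
contact_force: [-0.3, 0.9, -1.4]
opening: 0.497
grasp_force: 62.9
```

move_arm(
  increments=[
    {"dx": 0.0206, "dy": -0.0047, "dz": 0, "wx": 0, "wy": 0, "wz": -0.149, "fingers": 0.03},
    {"dx": 0.0211, "dy": -0.0016, "dz": 0, "wx": 0, "wy": 0, "wz": -0.149, "fingers": 0.03},
    {"dx": 0.0211, "dy": 0.0015, "dz": 0, "wx": 0, "wy": 0, "wz": -0.149, "fingers": 0.03},
    {"dx": 0.0206, "dy": 0.0047, "dz": 0, "wx": 0, "wy": 0, "wz": -0.149, "fingers": 0.03},
    {"dx": 0.0197, "dy": 0.0077, "dz": 0, "wx": 0, "wy": 0, "wz": -0.149, "fingers": 0.03},
    {"dx": 0.0183, "dy": 0.0105, "dz": 0, "wx": 0, "wy": 0, "wz": -0.149, "fingers": 0.03},
    {"dx": 0.0166, "dy": 0.0131, "dz": 0, "wx": 0, "wy": 0, "wz": -0.149, "fingers": 0.03},
    {"dx": 0.0144, "dy": 0.0155, "dz": 0, "wx": 0, "wy": 0, "wz": -0.149, "fingers": 0.03},
  ],
)

```text
t: 6.25
eef_pos: [507.8, 332.9, 164.3]
tool_rot: [[-1.0, 0.025, -0.001], [0.025, 1.0, -0.0], [0.001, -0.0, -1.0]]
contact_force: [0.4, 1.2, -0.6]
opening: 0.496
grasp_force: 62.9
```

move_arm(
  increments=[
    {"dx": 0, "dy": 0, "dz": 0, "wx": 0, "wy": 0, "wz": 0, "fingers": 0.03},
    {"dx": 0, "dy": 0, "dz": 0, "wx": 0, "wy": 0, "wz": 0, "fingers": 0.03},
    {"dx": 0, "dy": 0, "dz": 0, "wx": 0, "wy": 0, "wz": 0, "fingers": 0.03},
  ],
)

```text
t: 6.55
eef_pos: [509.0, 331.6, 164.5]
tool_rot: [[-0.999, 0.033, 0.0], [0.033, 0.999, -0.0], [-0.0, -0.0, -1.0]]
contact_force: [1.0, 0.0, -1.5]
opening: 0.494
grasp_force: 62.9
```

Run:
```python
from h import *
s=st();im=eyes.camera('wrist');np.savez('w4.npz',T=wT(s))
cv2.imwrite('pics/w4.png',cv2.resize(cv2.cvtColor(im,cv2.COLOR_RGB2BGR)[150:450,130:530],None,fx=2,fy=2,interpolation=cv2.INTER_CUBIC))
```

```text
t6.55 [509.  331.6 164.5] yaw 178.1 op 42.2 F [ 1.   0.  -1.5] g63
```

View pics/w4.png

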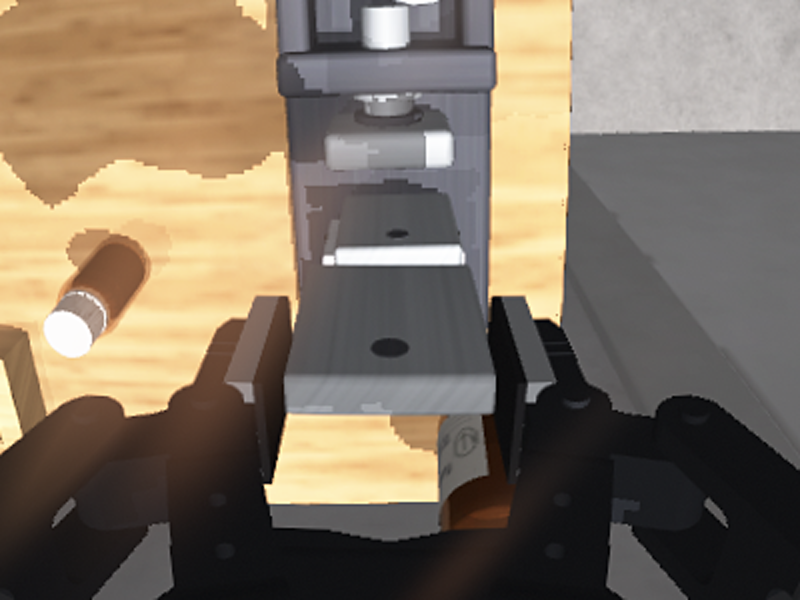

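The wrist camera shows plate1 held square. Plate0's top is at crop (335–463, 247–265) and the pad's front top edge is at row ~168, columns 325–453.

Run:
```python
from h import *
np.set_printoptions(precision=1,suppress=True)
T=np.load('w4.npz')['T']
f=lambda u,v,z:wbp(T,130+u/2,150+v/2,z)
for n,u,v,z in [('held near(-x)L',285,378,182.3),('held near R',492,378,182.3),('held farL',287,412,182.3),('heldfarR',493,413,182.3),
 ('p0 -x L',338,248,74),('p0 -x R',462,246,74),('p0 +x L',335,265,74),('p0+x R',463,264,74),('pad front L',327,168,54),('pad front R',453,166,54),('pad backL',330,135,54),('p0 footL',342,193,14),('p0 footR',447,194,14)]:print(n,f(u,v,z))
```

```text
held near(-x)L [509.9 311.4 182.3]
held near R [511.2 351.8 182.3]
held farL [518.1 311.  182.3]
heldfarR [519.7 352.3 182.3]
p0 -x L [526.2 313.9  74. ]
p0 -x R [526.9 355.6  74. ]
p0 +x L [532.4 312.5  74. ]
p0+x R [533.5 356.   74. ]
pad front L [503.8 309.8  54. ]
pad front R [504.5 354.3  54. ]
pad backL [491.8 311.5  54. ]
p0 footL [525.9 311.5  14. ]
p0 footR [527.8 354.9  14. ]
```

Run:
```python
from h import *
plan([(513.8,332.4,100,178.3,4,.03),(513.8,332.4,62,178.3,3,.03),(513.8,332.4,62,178.3,1,.03)])
```

```text
[{"dx": -0.0012, "dy": 0.0003, "dz": 0.0161, "wx": 0, "wy": 0, "wz": -0.001, "fingers": 0.03}, {"dx": -0.0012, "dy": 0.0003, "dz": 0.0161, "wx": 0, "wy": 0, "wz": -0.001, "fingers": 0.03}, {"dx": -0.0012, "dy": 0.0003, "dz": 0.0161, "wx": 0, "wy": 0, "wz": -0.001, "fingers": 0.03}, {"dx": -0.0012, "dy": 0.0003, "dz": 0.0161, "wx": 0, "wy": 0, "wz": -0.001, "fingers": 0.03}, {"dx": 0, "dy": 0, "dz": 0.0127, "wx": 0, "wy": 0, "wz": 0, "fingers": 0.03}, {"dx": 0, "dy": 0, "dz": 0.0127, "wx": 0, "wy": 0, "wz": 0, "fingers": 0.03}, {"dx": 0, "dy": 0, "dz": 0.0127, "wx": 0, "wy": 0, "wz": 0, "fingers": 0.03}, {"dx": 0, "dy": 0, "dz": 0, "wx": 0, "wy": 0, "wz": 0, "fingers": 0.03}]
```

move_arm(
  increments=[
    {"dx": -0.0024, "dy": 0.0004, "dz": 0.016, "wx": 0, "wy": 0, "wz": 0, "fingers": 0.03},
    {"dx": -0.0024, "dy": 0.0004, "dz": 0.016, "wx": 0, "wy": 0, "wz": 0, "fingers": 0.03},
    {"dx": 0, "dy": 0, "dz": 0.016, "wx": 0, "wy": 0, "wz": 0, "fingers": 0.03},
    {"dx": 0, "dy": 0, "dz": 0.016, "wx": 0, "wy": 0, "wz": 0, "fingers": 0.03},
    {"dx": 0, "dy": 0, "dz": 0.0127, "wx": 0, "wy": 0, "wz": 0, "fingers": 0.03},
    {"dx": 0, "dy": 0, "dz": 0.0127, "wx": 0, "wy": 0, "wz": 0, "fingers": 0.03},
    {"dx": 0, "dy": 0, "dz": 0.0127, "wx": 0, "wy": 0, "wz": 0, "fingers": 0.03},
    {"dx": 0, "dy": 0, "dz": 0, "wx": 0, "wy": 0, "wz": 0, "fingers": 0.03},
  ],
)

```text
t: 7.4
eef_pos: [511.9, 332.3, 60.1]
tool_rot: [[-1.0, 0.031, -0.003], [0.031, 1.0, -0.002], [0.003, -0.002, -1.0]]
contact_force: [-0.2, 0.1, -1.3]
opening: 0.497
grasp_force: 62.9
```

move_arm(
  increments=[
    {"dx": 0, "dy": 0, "dz": 0.002, "wx": 0, "wy": 0, "wz": 0, "fingers": 0.03},
    {"dx": 0, "dy": 0, "dz": 0.001, "wx": 0, "wy": 0, "wz": 0, "fingers": 0.03},
    {"dx": 0, "dy": 0, "dz": 0, "wx": 0, "wy": 0, "wz": 0, "fingers": 0.03},
  ],
)

```text
t: 7.7
eef_pos: [513.9, 333.2, 60.3]
tool_rot: [[-1.0, 0.031, 0.001], [0.031, 1.0, 0.001], [-0.001, 0.001, -1.0]]
contact_force: [-1.0, -0.1, -1.3]
opening: 0.493
grasp_force: 62.9
```

move_arm(
  increments=[
    {"dx": 0, "dy": 0, "dz": 0.003, "wx": 0, "wy": 0, "wz": 0, "fingers": 0.03},
    {"dx": -0.001, "dy": 0, "dz": 0, "wx": 0, "wy": 0, "wz": 0, "fingers": 0.03},
    {"dx": -0.001, "dy": 0, "dz": 0, "wx": 0, "wy": 0, "wz": 0, "fingers": 0.03},
    {"dx": -0.0005, "dy": 0, "dz": 0, "wx": 0, "wy": 0, "wz": 0, "fingers": 0.03},
    {"dx": 0, "dy": 0, "dz": 0, "wx": 0, "wy": 0, "wz": 0, "fingers": 0.03},
    {"dx": 0, "dy": 0, "dz": 0, "wx": 0, "wy": 0, "wz": 0, "fingers": 0.03},
  ],
)

```text
t: 8.3
eef_pos: [515.6, 332.9, 56.6]
tool_rot: [[-1.0, 0.031, -0.001], [0.031, 1.0, -0.0], [0.001, -0.0, -1.0]]
contact_force: [-2.7, 0.0, 0.5]
opening: 0.493
grasp_force: 63.1
```

move_arm(
  increments=[
    {"dx": 0, "dy": 0, "dz": 0.001, "wx": 0, "wy": 0, "wz": 0, "fingers": 0.03},
    {"dx": 0, "dy": 0, "dz": 0, "wx": 0, "wy": 0, "wz": 0, "fingers": 0.03},
    {"dx": 0, "dy": 0, "dz": 0, "wx": 0, "wy": 0, "wz": 0, "fingers": 0.05},
    {"dx": 0, "dy": 0, "dz": 0, "wx": 0, "wy": 0, "wz": 0, "fingers": 0.062},
    {"dx": 0, "dy": 0, "dz": 0, "wx": 0, "wy": 0, "wz": 0, "fingers": 0.062},
    {"dx": 0, "dy": 0, "dz": -0.02, "wx": 0, "wy": 0, "wz": 0, "fingers": 0.062},
    {"dx": 0, "dy": 0, "dz": -0.04, "wx": 0, "wy": 0, "wz": 0, "fingers": 0.062},
    {"dx": 0, "dy": 0, "dz": -0.04, "wx": 0, "wy": 0, "wz": 0, "fingers": 0.062},
  ],
)

```text
t: 9.1
eef_pos: [515.4, 332.4, 155.7]
tool_rot: [[-1.0, 0.031, -0.002], [0.031, 1.0, -0.001], [0.002, -0.001, -1.0]]
contact_force: [1.1, 0.4, 0.2]
opening: 0.725
grasp_force: 0.0
```

Run:
```python
from h import *
s=st();im=eyes.camera('wrist');np.savez('w5.npz',T=wT(s))
cv2.imwrite('pics/w5.png',cv2.resize(cv2.cvtColor(im,cv2.COLOR_RGB2BGR)[150:450,130:530],None,fx=2,fy=2,interpolation=cv2.INTER_CUBIC))
plan([(600,190,165,110,8,.062),(625,87,150,88,4,.062),(625,87,54,88,4,.062)],start=(515.8,333,155,178.2))
```

```text
t9.10 [515.4 332.4 155.7] yaw 178.2 op 61.9 F [1.1 0.4 0.2] g0
[{"dx": -0.0111, "dy": -0.0175, "dz": -0.0013, "wx": 0, "wy": 0, "wz": 0.149, "fingers": 0.062}, {"dx": -0.0136, "dy": -0.0157, "dz": -0.0013, "wx": 0, "wy": 0, "wz": 0.149, "fingers": 0.062}, {"dx": -0.0157, "dy": -0.0135, "dz": -0.0013, "wx": 0, "wy": 0, "wz": 0.149, "fingers": 0.062}, {"dx": -0.0176, "dy": -0.011, "dz": -0.0013, "wx": 0, "wy": 0, "wz": 0.149, "fingers": 0.062}, {"dx": -0.019, "dy": -0.0083, "dz": -0.0013, "wx": 0, "wy": 0, "wz": 0.149, "fingers": 0.062}, {"dx": -0.02, "dy": -0.0054, "dz": -0.0013, "wx": 0, "wy": 0, "wz": 0.149, "fingers": 0.062}, {"dx": -0.0206, "dy": -0.0024, "dz": -0.0012, "wx": 0, "wy": 0, "wz": 0.149, "fingers": 0.062}, {"dx": -0.0207, "dy": 0.0007, "dz": -0.0013, "wx": 0, "wy": 0, "wz": 0.149, "fingers": 0.062}]
[{"dx": -0.0263, "dy": -0.0029, "dz": 0.0037, "wx": 0, "wy": 0, "wz": 0.096, "fingers": 0.062}, {"dx": -0.0265, "dy": -0.0004, "dz": 0.0037, "wx": 0, "wy": 0, "wz": 0.096, "fingers": 0.062}, {"dx": -0.0264, "dy": 0.0021, "dz": 0.0038, "wx": 0, "wy": 0, "wz": 0.096, "fingers": 0.062}, {"dx": -0.0261, "dy": 0.0047, "dz": 0.0037, "wx": 0, "wy": 0, "wz": 0.096, "fingers": 0.062}, {"dx": 0, "dy": 0, "dz": 0.024, "wx": 0, "wy": 0, "wz": 0, "fingers": 0.062}, {"dx": 0, "dy": 0, "dz": 0.024, "wx": 0, "wy": 0, "wz": 0, "fingers": 0.062}, {"dx": 0, "dy": 0, "dz": 0.024, "wx": 0, "wy": 0, "wz": 0, "fingers": 0.062}, {"dx": 0, "dy": 0, "dz": 0.024, "wx": 0, "wy": 0, "wz": 0, "fingers": 0.062}]
```

View pics/w5.png

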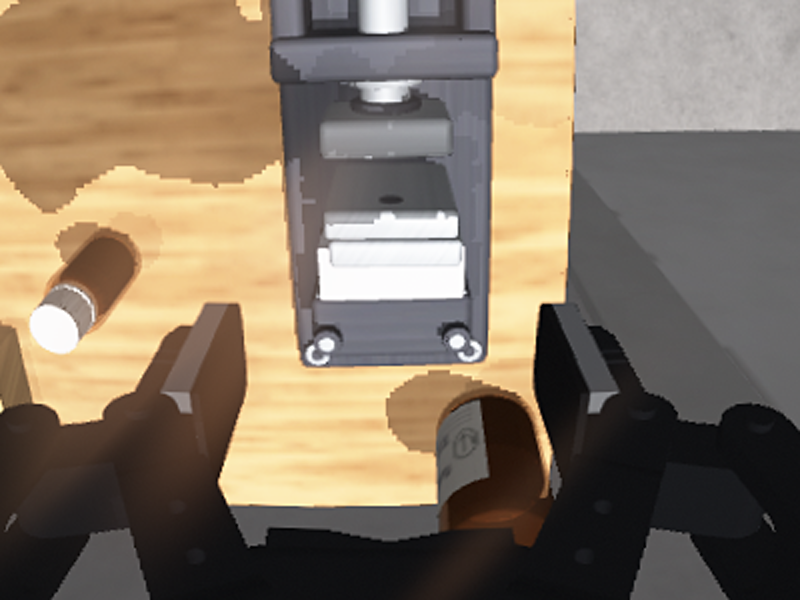

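Plate1 stands beside plate0 (tops at rows 212–238 and 240–265), with the flange behind at rows 248–300 and the pad front at row ~157. On to plate2.

Run:
```python
from h import *
np.set_printoptions(precision=1,suppress=True)
T=np.load('w5.npz')['T']
f=lambda u,v,z:wbp(T,130+u/2,150+v/2,z)
for n,u,v,z in [('p1 -xL',327,214,74),('p1 -xR',458,212,74),('p1+xL',325,238,74),('p1+xR',457,236,74),('p0 -xL',330,240,74),('p0 -x R',461,240,74),('p0+x',330,265,74),('padL',321,158,54),('padR',453,156,54),('flL',318,300,54),('flR',465,299,54)]:print(n,f(u,v,z))
```

```text
p1 -xL [517.2 312.5  74. ]
p1 -xR [517.8 354.3  74. ]
p1+xL [525.4 311.4  74. ]
p1+xR [526. 354.  74.]
p0 -xL [526.1 313.   74. ]
p0 -x R [527.4 355.3  74. ]
p0+x [534.9 312.5  74. ]
padL [504.  309.6  54. ]
padR [504.7 354.4  54. ]
flL [557.2 305.2  54. ]
flR [558.4 358.7  54. ]
```

move_arm(
  increments=[
    {"dx": -0.011, "dy": -0.0175, "dz": -0.0013, "wx": 0, "wy": 0, "wz": 0.149, "fingers": 0.062},
    {"dx": -0.0136, "dy": -0.0157, "dz": -0.0013, "wx": 0, "wy": 0, "wz": 0.149, "fingers": 0.062},
    {"dx": -0.0157, "dy": -0.0135, "dz": -0.0013, "wx": 0, "wy": 0, "wz": 0.149, "fingers": 0.062},
    {"dx": -0.0176, "dy": -0.011, "dz": -0.0013, "wx": 0, "wy": 0, "wz": 0.149, "fingers": 0.062},
    {"dx": -0.019, "dy": -0.0083, "dz": -0.0013, "wx": 0, "wy": 0, "wz": 0.149, "fingers": 0.062},
    {"dx": -0.02, "dy": -0.0054, "dz": -0.0013, "wx": 0, "wy": 0, "wz": 0.149, "fingers": 0.062},
    {"dx": -0.0206, "dy": -0.0024, "dz": -0.0012, "wx": 0, "wy": 0, "wz": 0.149, "fingers": 0.062},
    {"dx": -0.0207, "dy": 0.0007, "dz": -0.0013, "wx": 0, "wy": 0, "wz": 0.149, "fingers": 0.062},
  ],
)

```text
t: 9.95
eef_pos: [600.7, 189.1, 165.8]
tool_rot: [[-0.335, 0.942, 0.001], [0.942, 0.335, -0.0], [-0.0, 0.001, -1.0]]
contact_force: [-0.1, 1.0, -0.2]
opening: 0.723
grasp_force: 0.0
```

move_arm(
  increments=[
    {"dx": -0.0263, "dy": -0.0029, "dz": 0.0037, "wx": 0, "wy": 0, "wz": 0.096, "fingers": 0.062},
    {"dx": -0.0265, "dy": -0.0004, "dz": 0.0037, "wx": 0, "wy": 0, "wz": 0.096, "fingers": 0.062},
    {"dx": -0.0264, "dy": 0.0021, "dz": 0.0037, "wx": 0, "wy": 0, "wz": 0.096, "fingers": 0.062},
    {"dx": -0.0261, "dy": 0.0047, "dz": 0.0037, "wx": 0, "wy": 0, "wz": 0.096, "fingers": 0.062},
    {"dx": 0, "dy": 0, "dz": 0.02, "wx": 0, "wy": 0, "wz": 0, "fingers": 0.062},
    {"dx": 0, "dy": 0, "dz": 0, "wx": 0, "wy": 0, "wz": 0, "fingers": 0.062},
    {"dx": 0, "dy": 0, "dz": 0, "wx": 0, "wy": 0, "wz": 0, "fingers": 0.062},
  ],
)

```text
t: 10.65
eef_pos: [624.5, 87.0, 130.6]
tool_rot: [[0.036, 0.999, -0.001], [0.999, -0.036, 0.0], [0.0, -0.001, -1.0]]
contact_force: [-0.9, -0.1, 0.7]
opening: 0.727
grasp_force: 0.0
```

Run:
```python
from h import *
np.set_printoptions(precision=1,suppress=True)
s=st();print(s['tool_rot'][:,2]*1000)
plan([(624.8,87.5,54,87.9,5,.062)])
```

```text
t10.65 [624.5  87.  130.6] yaw 87.9 op 62.0 F [-0.9 -0.1  0.7] g0
[   -1.3     0.1 -1000. ]
[{"dx": 0.0001, "dy": 0.0001, "dz": 0.0153, "wx": 0, "wy": 0, "wz": 0, "fingers": 0.062}, {"dx": 0.0001, "dy": 0.0001, "dz": 0.0153, "wx": 0, "wy": 0, "wz": 0, "fingers": 0.062}, {"dx": 0.0001, "dy": 0.0001, "dz": 0.0153, "wx": 0, "wy": 0, "wz": 0, "fingers": 0.062}, {"dx": 0.0001, "dy": 0.0001, "dz": 0.0153, "wx": 0, "wy": 0, "wz": 0, "fingers": 0.062}, {"dx": 0.0001, "dy": 0.0001, "dz": 0.0153, "wx": 0, "wy": 0, "wz": 0, "fingers": 0.062}]
```

move_arm(
  increments=[
    {"dx": 0.0008, "dy": 0, "dz": 0.026, "wx": 0, "wy": 0, "wz": 0, "fingers": 0.062},
    {"dx": 0, "dy": 0, "dz": 0.026, "wx": 0, "wy": 0, "wz": 0, "fingers": 0.062},
    {"dx": 0, "dy": 0, "dz": 0.0245, "wx": 0, "wy": 0, "wz": 0, "fingers": 0.062},
    {"dx": 0, "dy": 0, "dz": 0, "wx": 0, "wy": 0, "wz": 0, "fingers": 0.062},
    {"dx": 0, "dy": 0, "dz": 0, "wx": 0, "wy": 0, "wz": 0, "fingers": 0.062},
    {"dx": 0, "dy": 0, "dz": 0, "wx": 0, "wy": 0, "wz": 0, "fingers": 0.03},
    {"dx": 0, "dy": 0, "dz": 0, "wx": 0, "wy": 0, "wz": 0, "fingers": 0.03},
    {"dx": 0, "dy": 0, "dz": 0, "wx": 0, "wy": 0, "wz": 0, "fingers": 0.03},
  ],
)

```text
t: 11.45
eef_pos: [626.6, 88.0, 57.4]
tool_rot: [[0.036, 0.999, 0.004], [0.999, -0.036, 0.0], [0.0, 0.004, -1.0]]
contact_force: [-2.2, 0.4, 8.3]
opening: 0.491
grasp_force: 60.4
```

Run:
```python
from h import *
s=st();p=s['eef_pos']
plan([(p[0],p[1],150,88,4,.03),(600,190,165,110,4,.03),(505,332.8,165,178.2,8,.03)],start=(p[0],p[1],p[2],87.9))
```

```text
t11.45 [626.6  88.   57.4] yaw 87.9 op 42.0 F [-2.2  0.4  8.3] g60
[{"dx": 0, "dy": 0, "dz": -0.0232, "wx": 0, "wy": 0, "wz": 0, "fingers": 0.03}, {"dx": 0, "dy": 0, "dz": -0.0232, "wx": 0, "wy": 0, "wz": 0, "fingers": 0.03}, {"dx": 0, "dy": 0, "dz": -0.0232, "wx": 0, "wy": 0, "wz": 0, "fingers": 0.03}, {"dx": 0, "dy": 0, "dz": -0.0232, "wx": 0, "wy": 0, "wz": 0, "fingers": 0.03}, {"dx": 0.0253, "dy": -0.0075, "dz": -0.0037, "wx": 0, "wy": 0, "wz": -0.096, "fingers": 0.03}, {"dx": 0.0259, "dy": -0.0051, "dz": -0.0037, "wx": 0, "wy": 0, "wz": -0.096, "fingers": 0.03}, {"dx": 0.0262, "dy": -0.0026, "dz": -0.0038, "wx": 0, "wy": 0, "wz": -0.096, "fingers": 0.03}, {"dx": 0.0264, "dy": -0.0001, "dz": -0.0037, "wx": 0, "wy": 0, "wz": -0.096, "fingers": 0.03}]
[{"dx": 0.0208, "dy": -0.0051, "dz": 0, "wx": 0, "wy": 0, "wz": -0.149, "fingers": 0.03}, {"dx": 0.0214, "dy": -0.0019, "dz": 0, "wx": 0, "wy": 0, "wz": -0.149, "fingers": 0.03}, {"dx": 0.0214, "dy": 0.0013, "dz": 0, "wx": 0, "wy": 0, "wz": -0.149, "fingers": 0.03}, {"dx": 0.021, "dy": 0.0044, "dz": 0, "wx": 0, "wy": 0, "wz": -0.149, "fingers": 0.03}, {"dx": 0.0201, "dy": 0.0075, "dz": 0, "wx": 0, "wy": 0, "wz": -0.149, "fingers": 0.03}, {"dx": 0.0188, "dy": 0.0104, "dz": 0, "wx": 0, "wy": 0, "wz": -0.149, "fingers": 0.03}, {"dx": 0.017, "dy": 0.0131, "dz": 0, "wx": 0, "wy": 0, "wz": -0.149, "fingers": 0.03}, {"dx": 0.0149, "dy": 0.0154, "dz": 0, "wx": 0, "wy": 0, "wz": -0.149, "fingers": 0.03}]
```

move_arm(
  increments=[
    {"dx": 0, "dy": 0, "dz": -0.02, "wx": 0, "wy": 0, "wz": 0, "fingers": 0.03},
    {"dx": 0, "dy": 0, "dz": -0.025, "wx": 0, "wy": 0, "wz": 0, "fingers": 0.03},
    {"dx": 0, "dy": 0, "dz": -0.025, "wx": 0, "wy": 0, "wz": 0, "fingers": 0.03},
    {"dx": 0, "dy": 0, "dz": -0.026, "wx": 0, "wy": 0, "wz": 0, "fingers": 0.03},
    {"dx": 0.0253, "dy": -0.0075, "dz": -0.0037, "wx": 0, "wy": 0, "wz": -0.096, "fingers": 0.03},
    {"dx": 0.0259, "dy": -0.0051, "dz": -0.0037, "wx": 0, "wy": 0, "wz": -0.096, "fingers": 0.03},
    {"dx": 0.0262, "dy": -0.0026, "dz": -0.0037, "wx": 0, "wy": 0, "wz": -0.096, "fingers": 0.03},
    {"dx": 0.0264, "dy": 0, "dz": -0.0037, "wx": 0, "wy": 0, "wz": -0.096, "fingers": 0.03},
  ],
)

```text
t: 12.25
eef_pos: [598.5, 190.8, 166.6]
tool_rot: [[-0.344, 0.939, 0.002], [0.939, 0.344, 0.0], [-0.0, 0.002, -1.0]]
contact_force: [0.6, 0.1, -1.4]
opening: 0.491
grasp_force: 62.1
```

move_arm(
  increments=[
    {"dx": 0.0208, "dy": -0.0051, "dz": 0, "wx": 0, "wy": 0, "wz": -0.149, "fingers": 0.03},
    {"dx": 0.0214, "dy": -0.0019, "dz": 0, "wx": 0, "wy": 0, "wz": -0.149, "fingers": 0.03},
    {"dx": 0.0214, "dy": 0.0013, "dz": 0, "wx": 0, "wy": 0, "wz": -0.149, "fingers": 0.03},
    {"dx": 0.021, "dy": 0.0044, "dz": 0, "wx": 0, "wy": 0, "wz": -0.149, "fingers": 0.03},
    {"dx": 0.0201, "dy": 0.0075, "dz": 0, "wx": 0, "wy": 0, "wz": -0.149, "fingers": 0.03},
    {"dx": 0.0188, "dy": 0.0104, "dz": 0, "wx": 0, "wy": 0, "wz": -0.149, "fingers": 0.03},
    {"dx": 0.017, "dy": 0.0131, "dz": 0, "wx": 0, "wy": 0, "wz": -0.149, "fingers": 0.03},
    {"dx": 0.0149, "dy": 0.0154, "dz": 0, "wx": 0, "wy": 0, "wz": -0.149, "fingers": 0.03},
  ],
)

```text
t: 13.05
eef_pos: [503.2, 333.6, 166.4]
tool_rot: [[-1.0, 0.025, 0.001], [0.025, 1.0, 0.001], [-0.001, 0.001, -1.0]]
contact_force: [0.0, -0.5, -1.4]
opening: 0.489
grasp_force: 62.1
```

move_arm(
  increments=[
    {"dx": 0, "dy": 0, "dz": 0.02, "wx": 0, "wy": 0, "wz": 0, "fingers": 0.03},
    {"dx": 0, "dy": 0, "dz": 0.01, "wx": 0, "wy": 0, "wz": 0, "fingers": 0.03},
    {"dx": 0, "dy": 0, "dz": 0, "wx": 0, "wy": 0, "wz": 0, "fingers": 0.03},
    {"dx": 0, "dy": 0, "dz": 0, "wx": 0, "wy": 0, "wz": 0, "fingers": 0.03},
    {"dx": 0, "dy": 0, "dz": 0, "wx": 0, "wy": 0, "wz": 0, "fingers": 0.03},
  ],
)

```text
t: 13.55
eef_pos: [504.2, 332.7, 136.3]
tool_rot: [[-0.999, 0.032, 0.001], [0.032, 0.999, 0.001], [-0.001, 0.001, -1.0]]
contact_force: [-0.5, -0.1, -0.5]
opening: 0.486
grasp_force: 62.1
```

Run:
```python
from h import *
s=st();im=eyes.camera('wrist');np.savez('w6.npz',T=wT(s))
cv2.imwrite('pics/w6.png',cv2.resize(cv2.cvtColor(im,cv2.COLOR_RGB2BGR)[170:395,180:480],None,fx=2.66,fy=2.66,interpolation=cv2.INTER_CUBIC))
```

```text
t13.55 [504.2 332.7 136.3] yaw 178.2 op 41.5 F [-0.5 -0.1 -0.5] g62
```

View pics/w6.png

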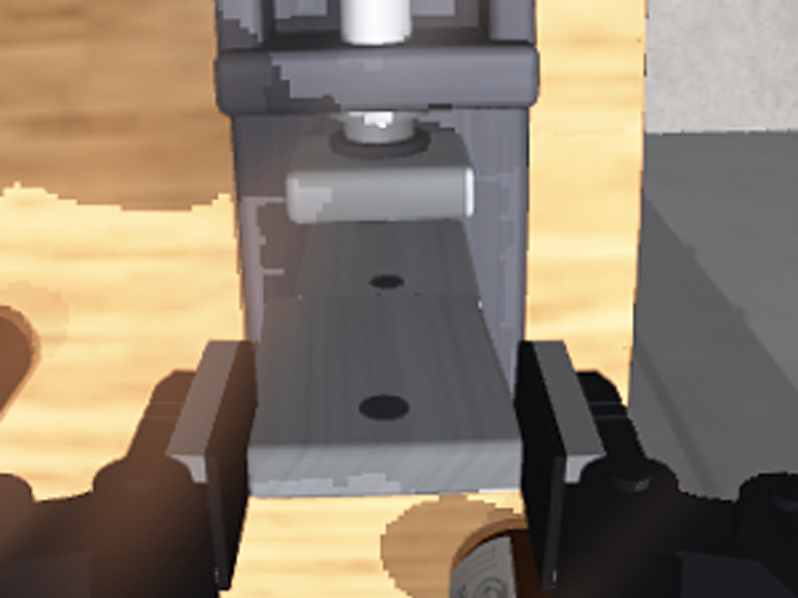

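Plate2 is held: its near top edge is at row 443, the far edge at 493, and the foot line is at row ~297, columns 270–480. The pad front is at row ~220.

Run:
```python
from h import *
np.set_printoptions(precision=1,suppress=True)
T=np.load('w6.npz')['T']
f=lambda u,v,z:wbp(T,180+u/2.66,170+v/2.66,z)
for zt in (150.9,148,):
  for n,u,v,z in [('top -xL',248,443,zt),('top -xR',520,441,zt),('top +xL',247,495,zt),('top+xR',523,490,zt),('foot L',270,297,zt-60),('footR',480,294,zt-60)]:print(n,f(u,v,z))
for n,u,v,z in [('padL',289,220,54),('padR',473,216,54)]:print(n,f(u,v,z))
plan([(503.4,332.8,80,178.2,5,.03)])
```

```text
top -xL [506.  312.2 150.9]
top -xR [506.9 353.  150.9]
top +xL [515.6 311.1 150.9]
top+xR [516.  353.8 150.9]
foot L [507.7 309.   90.9]
footR [508.3 352.3  90.9]
top -xL [507.8 311.7 148. ]
top -xR [508.7 353.4 148. ]
top +xL [517.6 310.6 148. ]
top+xR [518.  354.2 148. ]
foot L [508.9 308.6  88. ]
footR [509.6 352.6  88. ]
padL [503.5 309.9  54. ]
padR [503.8 354.   54. ]
[{"dx": 0.0002, "dy": 0, "dz": 0.0113, "wx": 0, "wy": 0, "wz": 0, "fingers": 0.03}, {"dx": 0.0002, "dy": 0, "dz": 0.0113, "wx": 0, "wy": 0, "wz": 0, "fingers": 0.03}, {"dx": 0.0002, "dy": 0, "dz": 0.0113, "wx": 0, "wy": 0, "wz": 0, "fingers": 0.03}, {"dx": 0.0002, "dy": 0, "dz": 0.0113, "wx": 0, "wy": 0, "wz": 0, "fingers": 0.03}, {"dx": 0.0002, "dy": 0, "dz": 0.0113, "wx": 0, "wy": 0, "wz": 0, "fingers": 0.03}]
```

move_arm(
  increments=[
    {"dx": 0.0008, "dy": 0, "dz": 0.01, "wx": 0, "wy": 0, "wz": 0, "fingers": 0.03},
    {"dx": 0, "dy": 0, "dz": 0, "wx": 0, "wy": 0, "wz": 0, "fingers": 0.03},
    {"dx": 0, "dy": 0, "dz": 0.008, "wx": 0, "wy": 0, "wz": 0, "fingers": 0.03},
    {"dx": 0, "dy": 0, "dz": 0.008, "wx": 0, "wy": 0, "wz": 0, "fingers": 0.03},
    {"dx": 0, "dy": 0, "dz": 0.005, "wx": 0, "wy": 0, "wz": 0, "fingers": 0.03},
    {"dx": 0, "dy": 0, "dz": 0, "wx": 0, "wy": 0, "wz": 0, "fingers": 0.03},
    {"dx": 0, "dy": 0, "dz": 0, "wx": 0, "wy": 0, "wz": 0, "fingers": 0.03},
  ],
)

```text
t: 14.3
eef_pos: [502.5, 332.8, 104.1]
tool_rot: [[-1.0, 0.031, -0.0], [0.031, 1.0, -0.0], [0.0, -0.0, -1.0]]
contact_force: [0.0, -0.2, -1.3]
opening: 0.49
grasp_force: 62.1
```

move_arm(
  increments=[
    {"dx": 0, "dy": 0, "dz": 0.004, "wx": 0, "wy": 0, "wz": 0, "fingers": 0.03},
    {"dx": 0, "dy": 0, "dz": 0.004, "wx": 0, "wy": 0, "wz": 0, "fingers": 0.03},
    {"dx": 0, "dy": 0, "dz": 0.004, "wx": 0, "wy": 0, "wz": 0, "fingers": 0.03},
    {"dx": 0, "dy": 0, "dz": 0, "wx": 0, "wy": 0, "wz": 0, "fingers": 0.03},
    {"dx": 0, "dy": 0, "dz": 0, "wx": 0, "wy": 0, "wz": 0, "fingers": 0.03},
  ],
)

```text
t: 14.8
eef_pos: [502.7, 332.8, 92.3]
tool_rot: [[-1.0, 0.031, 0.0], [0.031, 1.0, -0.0], [-0.0, -0.0, -1.0]]
contact_force: [1.3, -0.8, -0.4]
opening: 0.492
grasp_force: 62.0
```

move_arm(
  increments=[
    {"dx": -0.0006, "dy": 0, "dz": 0.004, "wx": 0, "wy": 0, "wz": 0, "fingers": 0.03},
    {"dx": 0, "dy": 0, "dz": 0.005, "wx": 0, "wy": 0, "wz": 0, "fingers": 0.03},
    {"dx": 0, "dy": 0, "dz": 0.005, "wx": 0, "wy": 0, "wz": 0, "fingers": 0.03},
    {"dx": 0, "dy": 0, "dz": 0.005, "wx": 0, "wy": 0, "wz": 0, "fingers": 0.03},
    {"dx": 0, "dy": 0, "dz": 0.005, "wx": 0, "wy": 0, "wz": 0, "fingers": 0.03},
    {"dx": 0, "dy": 0, "dz": 0.004, "wx": 0, "wy": 0, "wz": 0, "fingers": 0.03},
    {"dx": 0, "dy": 0, "dz": 0, "wx": 0, "wy": 0, "wz": 0, "fingers": 0.03},
    {"dx": 0, "dy": 0, "dz": 0, "wx": 0, "wy": 0, "wz": 0, "fingers": 0.03},
  ],
)

```text
t: 15.6
eef_pos: [503.1, 332.8, 64.2]
tool_rot: [[-1.0, 0.031, -0.0], [0.031, 1.0, -0.0], [0.0, -0.0, -1.0]]
contact_force: [0.8, 0.3, -1.3]
opening: 0.49
grasp_force: 62.0
```

move_arm(
  increments=[
    {"dx": 0, "dy": 0, "dz": 0.002, "wx": 0, "wy": 0, "wz": 0, "fingers": 0.03},
    {"dx": 0, "dy": 0, "dz": 0.002, "wx": 0, "wy": 0, "wz": 0, "fingers": 0.03},
    {"dx": -0.001, "dy": 0, "dz": 0, "wx": 0, "wy": 0, "wz": 0, "fingers": 0.03},
    {"dx": -0.001, "dy": 0, "dz": 0, "wx": 0, "wy": 0, "wz": 0, "fingers": 0.03},
    {"dx": -0.001, "dy": 0, "dz": 0, "wx": 0, "wy": 0, "wz": 0, "fingers": 0.03},
    {"dx": 0, "dy": 0, "dz": 0, "wx": 0, "wy": 0, "wz": 0, "fingers": 0.03},
    {"dx": 0, "dy": 0, "dz": 0, "wx": 0, "wy": 0, "wz": 0, "fingers": 0.03},
  ],
)

```text
t: 16.3
eef_pos: [504.7, 332.7, 60.2]
tool_rot: [[-1.0, 0.03, -0.003], [0.03, 1.0, -0.001], [0.003, -0.001, -1.0]]
contact_force: [-6.5, -0.2, 1.4]
opening: 0.494
grasp_force: 62.6
```

move_arm(
  increments=[
    {"dx": 0.001, "dy": 0, "dz": 0.001, "wx": 0, "wy": 0, "wz": 0, "fingers": 0.03},
    {"dx": 0, "dy": 0, "dz": 0.001, "wx": 0, "wy": 0, "wz": 0, "fingers": 0.03},
    {"dx": 0, "dy": 0, "dz": 0.001, "wx": 0, "wy": 0, "wz": 0, "fingers": 0.03},
    {"dx": 0, "dy": 0, "dz": 0, "wx": 0, "wy": 0, "wz": 0, "fingers": 0.03},
    {"dx": 0, "dy": 0, "dz": 0, "wx": 0, "wy": 0, "wz": 0, "fingers": 0.03},
  ],
)

```text
t: 16.8
eef_pos: [504.8, 332.9, 59.3]
tool_rot: [[-1.0, 0.03, -0.001], [0.03, 1.0, -0.0], [0.001, -0.0, -1.0]]
contact_force: [-9.8, -3.7, 13.2]
opening: 0.49
grasp_force: 63.9
```

move_arm(
  increments=[
    {"dx": 0.001, "dy": 0, "dz": -0.003, "wx": 0, "wy": 0, "wz": 0, "fingers": 0.03},
    {"dx": 0, "dy": 0, "dz": 0, "wx": 0, "wy": 0, "wz": 0, "fingers": 0.05},
    {"dx": 0, "dy": 0, "dz": 0, "wx": 0, "wy": 0, "wz": 0, "fingers": 0.06},
    {"dx": 0, "dy": 0, "dz": 0, "wx": 0, "wy": 0, "wz": 0, "fingers": 0.06},
    {"dx": 0, "dy": 0, "dz": -0.02, "wx": 0, "wy": 0, "wz": 0, "fingers": 0.06},
    {"dx": 0, "dy": 0, "dz": -0.04, "wx": 0, "wy": 0, "wz": 0, "fingers": 0.06},
    {"dx": 0, "dy": 0, "dz": -0.04, "wx": 0, "wy": 0, "wz": 0, "fingers": 0.06},
  ],
)

```text
t: 17.5
eef_pos: [503.5, 332.3, 160.2]
tool_rot: [[-1.0, 0.031, -0.002], [0.031, 1.0, -0.001], [0.002, -0.001, -1.0]]
contact_force: [1.6, 0.5, 0.5]
opening: 0.702
grasp_force: 0.0
```

move_arm(
  increments=[
    {"dx": 0, "dy": 0, "dz": 0, "wx": 0, "wy": 0, "wz": 0, "fingers": 0.05},
    {"dx": 0, "dy": 0, "dz": 0, "wx": 0, "wy": 0, "wz": 0, "fingers": 0.05},
  ],
)

```text
t: 17.7
eef_pos: [505.2, 333.2, 161.8]
tool_rot: [[-1.0, 0.031, 0.003], [0.031, 1.0, 0.001], [-0.003, 0.001, -1.0]]
contact_force: [0.0, -0.1, -0.3]
opening: 0.586
grasp_force: 0.0
```

Run:
```python
from h import *
np.set_printoptions(precision=1,suppress=True)
s=st();im=eyes.camera('wrist');T=wT(s);np.savez('w7.npz',T=T)
tp=eyes.camera('top')
a=cv2.resize(cv2.cvtColor(im,cv2.COLOR_RGB2BGR)[120:320,240:420],None,fx=2.9,fy=2.9,interpolation=cv2.INTER_CUBIC)
b=cv2.resize(cv2.cvtColor(tp,cv2.COLOR_RGB2BGR)[190:320,220:305],(255,390),interpolation=cv2.INTER_CUBIC)
c=np.zeros((580,785,3),np.uint8);c[:,:522]=a[:580];c[:390,530:]=b
cv2.imwrite('pics/w7.png',c)
plan([(417,256,140,90,11,.05),(417,256,66,90,4,.03)])
```

```text
t17.70 [505.2 333.2 161.8] yaw 178.2 op 50.0 F [ 0.  -0.1 -0.3] g0
[{"dx": 0.0076, "dy": -0.0072, "dz": 0.0017, "wx": 0, "wy": 0, "wz": 0.14, "fingers": 0.05}, {"dx": 0.0066, "dy": -0.0082, "dz": 0.0017, "wx": 0, "wy": 0, "wz": 0.14, "fingers": 0.05}, {"dx": 0.0054, "dy": -0.009, "dz": 0.0017, "wx": 0, "wy": 0, "wz": 0.14, "fingers": 0.05}, {"dx": 0.004, "dy": -0.0097, "dz": 0.0017, "wx": 0, "wy": 0, "wz": 0.14, "fingers": 0.05}, {"dx": 0.0027, "dy": -0.0101, "dz": 0.0017, "wx": 0, "wy": 0, "wz": 0.14, "fingers": 0.05}, {"dx": 0.0012, "dy": -0.0104, "dz": 0.0017, "wx": 0, "wy": 0, "wz": 0.14, "fingers": 0.05}, {"dx": -0.0002, "dy": -0.0105, "dz": 0.0017, "wx": 0, "wy": 0, "wz": 0.14, "fingers": 0.05}, {"dx": -0.0017, "dy": -0.0103, "dz": 0.0017, "wx": 0, "wy": 0, "wz": 0.14, "fingers": 0.05}]
[{"dx": -0.0031, "dy": -0.01, "dz": 0.0017, "wx": 0, "wy": 0, "wz": 0.14, "fingers": 0.05}, {"dx": -0.0045, "dy": -0.0095, "dz": 0.0017, "wx": 0, "wy": 0, "wz": 0.14, "fingers": 0.05}, {"dx": -0.0058, "dy": -0.0088, "dz": 0.0017, "wx": 0, "wy": 0, "wz": 0.14, "fingers": 0.05}, {"dx": 0, "dy": 0, "dz": 0.0185, "wx": 0, "wy": 0, "wz": 0, "fingers": 0.03}, {"dx": 0, "dy": 0, "dz": 0.0185, "wx": 0, "wy": 0, "wz": 0, "fingers": 0.03}, {"dx": 0, "dy": 0, "dz": 0.0185, "wx": 0, "wy": 0, "wz": 0, "fingers": 0.03}, {"dx": 0, "dy": 0, "dz": 0.0185, "wx": 0, "wy": 0, "wz": 0, "fingers": 0.03}]
```

View pics/w7.png

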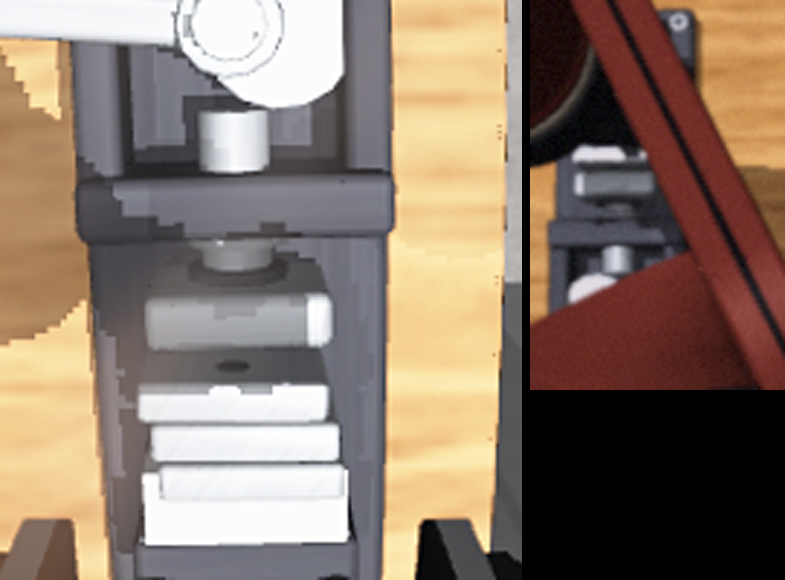

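All three plates stand in the gap, with tops at rows 385–422, 425–460 and 463–500. The pad front is at row ~347 and the lever nut at (230,25). I'll check the leftover gap and the pivot.

Run:
```python
from h import *
np.set_printoptions(precision=1,suppress=True)
T=np.load('w7.npz')['T']
f=lambda u,v,z:wbp(T,240+u/2.9,120+v/2.9,z)
for n,u,v,z in [('p2 -xL',140,386,74),('p2 -xR',327,384,74),('p2+x',140,422,74),('p1-x',153,426,74),('p1+x',153,460,74),('p0-x',160,464,74),('p0+x',160,500,74),('flange +x',146,544,54),('padL',148,348,54),('padR',330,346,54),('nut',232,25,66),('lever mid R',0,15,61)]:print(n,f(u,v,z))
```

```text
p2 -xL [506.8 309.6  74. ]
p2 -xR [507.6 351.7  74. ]
p2+x [515.4 309.1  74. ]
p1-x [516.5 312.   74. ]
p1+x [524.9 311.5  74. ]
p0-x [526.  313.1  74. ]
p0+x [535.1 312.5  74. ]
flange +x [557.  306.1  54. ]
padL [503.9 309.9  54. ]
padR [504.8 353.9  54. ]
nut [427.8 332.9  66. ]
lever mid R [422.7 280.9  61. ]
```

move_arm(
  increments=[
    {"dx": 0.0076, "dy": -0.0072, "dz": 0.0017, "wx": 0, "wy": 0, "wz": 0.14, "fingers": 0.05},
    {"dx": 0.0066, "dy": -0.0082, "dz": 0.0017, "wx": 0, "wy": 0, "wz": 0.14, "fingers": 0.05},
    {"dx": 0.0054, "dy": -0.009, "dz": 0.0017, "wx": 0, "wy": 0, "wz": 0.14, "fingers": 0.05},
    {"dx": 0.004, "dy": -0.0097, "dz": 0.0017, "wx": 0, "wy": 0, "wz": 0.14, "fingers": 0.05},
    {"dx": 0.0027, "dy": -0.0101, "dz": 0.0017, "wx": 0, "wy": 0, "wz": 0.14, "fingers": 0.05},
    {"dx": 0.0012, "dy": -0.0104, "dz": 0.0017, "wx": 0, "wy": 0, "wz": 0.14, "fingers": 0.05},
    {"dx": -0.0002, "dy": -0.0105, "dz": 0.0017, "wx": 0, "wy": 0, "wz": 0.14, "fingers": 0.05},
    {"dx": -0.0017, "dy": -0.0103, "dz": 0.0017, "wx": 0, "wy": 0, "wz": 0.14, "fingers": 0.05},
  ],
)

```text
t: 18.6
eef_pos: [439.7, 276.4, 144.5]
tool_rot: [[-0.402, 0.915, -0.004], [0.915, 0.402, -0.002], [-0.0, -0.004, -1.0]]
contact_force: [-0.2, 0.5, 0.0]
opening: 0.585
grasp_force: 0.0
```

move_arm(
  increments=[
    {"dx": -0.0031, "dy": -0.01, "dz": 0.0017, "wx": 0, "wy": 0, "wz": 0.14, "fingers": 0.05},
    {"dx": -0.0045, "dy": -0.0095, "dz": 0.0017, "wx": 0, "wy": 0, "wz": 0.14, "fingers": 0.05},
    {"dx": -0.0058, "dy": -0.0088, "dz": 0.0017, "wx": 0, "wy": 0, "wz": 0.14, "fingers": 0.05},
    {"dx": 0, "dy": 0, "dz": 0, "wx": 0, "wy": 0, "wz": 0, "fingers": 0.05},
    {"dx": 0, "dy": 0, "dz": 0, "wx": 0, "wy": 0, "wz": 0, "fingers": 0.05},
    {"dx": 0, "dy": 0, "dz": 0, "wx": 0, "wy": 0, "wz": 0, "fingers": 0.05},
  ],
)

```text
t: 19.2
eef_pos: [417.8, 256.6, 141.3]
tool_rot: [[-0.003, 1.0, -0.001], [1.0, 0.003, -0.0], [-0.0, -0.001, -1.0]]
contact_force: [-0.2, -0.2, 0.0]
opening: 0.581
grasp_force: 0.0
```

Run:
```python
from h import *
np.set_printoptions(precision=1,suppress=True)
s=st();im=eyes.camera('wrist');T=wT(s)
# dark knob detection: compare with projection
cv2.imwrite('pics/w8.png',cv2.cvtColor(im,cv2.COLOR_RGB2BGR))
pr=wproj(T,(417,255.8,93));print('expected knob top px',pr)
g=cv2.cvtColor(im,cv2.COLOR_RGB2GRAY);x,y=pr.astype(int)
c=g[y-40:y+40:5,x-60:x+60:5];print(c)
plan([(417,256,66,90,5,.045)])
```

```text
t19.20 [417.8 256.6 141.3] yaw 90.2 op 49.6 F [-0.2 -0.2  0. ] g0
expected knob top px [321.4 275.6]
[[203 201 211 217 210 211 214 209 217 210 182 108 230 227 226 173 197 222
  218 213 217 204 206 195]
 [207 201 209 217 208 211 214 208 219 208 144 119 215 182 229 198 207 224
  221 214 219 204 195 199]
 [212 202 208 216 204 209 216 208 219 149 120  51  45  35  30  46 212 225
  222 212 217 209 179 209]
 [211 202 207 216 204 208 217 209 217 140  53  47  40  32  26  21 205 224
  222 211 218 210 180 211]
 [210 200 207 213 203 206 217 207 221 137  50  44  37  32  26  20  28 223
  220 212 218 207 190 210]
 [209 195 206 211 200 204 215 204 220 102  47  42  41  40  29  21  17 224
  218 210 216 205 192 205]
 [210 195 140 142 200 203 208 202 219  35  42  49  58  56  49  26  14 138
  219 217 216 202 189 205]
 [207 135 142 144 207 137 142 131 144  99  42  49  47  45  42  31  13 143
  137 220 210 197 197 201]
 [140 135 139 144 139 138 137 128 141 135  34  42  40  39  35  28 114 142
  137 182 133 121 121 202]
 [137 130 135 140 138 136 134 125 138 131 125  31  34  33  29 104 126 139
  136 139 133 12
[... 373 characters left out ...]
38 139 123 132
  131 136 120 120 122 122]
 [ 64 134 131 141 145 136 137 131 140 127 128 141 144 128 136 134 124 131
  127 136 131 121 120 125]
 [ 60 104 129 138 146 133 132 128 141 131 129 142 143 125 132 134 124 122
  202 217 133 121 120 125]]
[{"dx": -0.0001, "dy": -0.0002, "dz": 0.0151, "wx": 0, "wy": 0, "wz": 0, "fingers": 0.045}, {"dx": -0.0001, "dy": -0.0002, "dz": 0.0151, "wx": 0, "wy": 0, "wz": 0, "fingers": 0.045}, {"dx": -0.0001, "dy": -0.0002, "dz": 0.0151, "wx": 0, "wy": 0, "wz": 0, "fingers": 0.045}, {"dx": -0.0001, "dy": -0.0002, "dz": 0.0151, "wx": 0, "wy": 0, "wz": 0, "fingers": 0.045}, {"dx": -0.0001, "dy": -0.0002, "dz": 0.0151, "wx": 0, "wy": 0, "wz": 0, "fingers": 0.045}]
```

Run:
```python
from h import *
P=lambda t:(427.5+75*np.cos(np.radians(t)),331.7+75*np.sin(np.radians(t)))
w=[(418,258,66,83,4,.04),(418,258,66,83,2,.03)]
plan(w)
th=np.linspace(-97.4,-161.4,17)[1:]
plan([(*P(t),66,t+180,1,.03) for t in th],start=(418,258,66,82.6))
```

```text
[{"dx": 0.0003, "dy": 0, "dz": 0.0189, "wx": 0, "wy": 0, "wz": 0.031, "fingers": 0.04}, {"dx": 0.0003, "dy": 0, "dz": 0.0189, "wx": 0, "wy": 0, "wz": 0.031, "fingers": 0.04}, {"dx": 0.0003, "dy": 0, "dz": 0.0189, "wx": 0, "wy": 0, "wz": 0.031, "fingers": 0.04}, {"dx": 0.0003, "dy": 0, "dz": 0.0189, "wx": 0, "wy": 0, "wz": 0.031, "fingers": 0.04}, {"dx": 0, "dy": 0, "dz": 0, "wx": 0, "wy": 0, "wz": 0, "fingers": 0.03}, {"dx": 0, "dy": 0, "dz": 0, "wx": 0, "wy": 0, "wz": 0, "fingers": 0.03}]
[{"dx": -0.0005, "dy": -0.0053, "dz": 0, "wx": 0, "wy": 0, "wz": 0.07, "fingers": 0.03}, {"dx": 0.0002, "dy": -0.0052, "dz": 0, "wx": 0, "wy": 0, "wz": 0.07, "fingers": 0.03}, {"dx": 0.0002, "dy": -0.0052, "dz": 0, "wx": 0, "wy": 0, "wz": 0.07, "fingers": 0.03}, {"dx": 0.0002, "dy": -0.0052, "dz": 0, "wx": 0, "wy": 0, "wz": 0.07, "fingers": 0.03}, {"dx": 0.0002, "dy": -0.0052, "dz": 0, "wx": 0, "wy": 0, "wz": 0.07, "fingers": 0.03}, {"dx": 0.0002, "dy": -0.0052, "dz": 0, "wx": 0, "wy": 0, "wz": 0.07, "fingers": 0.03}, {"dx": 0.0002, "dy": -0.0052, "dz": 0, "wx": 0, "wy": 0, "wz": 0.07, "fingers": 0.03}, {"dx": 0.0002, "dy": -0.0052, "dz": 0, "wx": 0, "wy": 0, "wz": 0.07, "fingers": 0.03}]
[{"dx": 0.0002, "dy": -0.0052, "dz": 0, "wx": 0, "wy": 0, "wz": 0.07, "fingers": 0.03}, {"dx": 0.0002, "dy": -0.0052, "dz": 0, "wx": 0, "wy": 0, "wz": 0.07, "fingers": 0.03}, {"dx": 0.0002, "dy": -0.0052, "dz": 0, "wx": 0, "wy": 0, "wz": 0.07, "fingers": 0.03}, {"dx": 0.0002, "dy": -0.0052, "dz": 0, "wx": 0, "wy": 0, "wz": 0.07, "fingers": 0.03}, {"dx": 0.0002, "dy": -0.0052, "dz": 0, "wx": 0, "wy": 0, "wz": 0.07, "fingers": 0.03}, {"dx": 0.0002, "dy": -0.0052, "dz": 0, "wx": 0, "wy": 0, "wz": 0.07, "fingers": 0.03}, {"dx": 0.0002, "dy": -0.0052, "dz": 0, "wx": 0, "wy": 0, "wz": 0.07, "fingers": 0.03}, {"dx": 0.0002, "dy": -0.0052, "dz": 0, "wx": 0, "wy": 0, "wz": 0.07, "fingers": 0.03}]
```

move_arm(
  increments=[
    {"dx": 0.0003, "dy": 0, "dz": 0.019, "wx": 0, "wy": 0, "wz": 0.031, "fingers": 0.05},
    {"dx": 0.0003, "dy": 0, "dz": 0.019, "wx": 0, "wy": 0, "wz": 0.031, "fingers": 0.05},
    {"dx": 0.0003, "dy": 0, "dz": 0.019, "wx": 0, "wy": 0, "wz": 0.031, "fingers": 0.05},
    {"dx": 0.0003, "dy": 0, "dz": 0.018, "wx": 0, "wy": 0, "wz": 0.031, "fingers": 0.05},
    {"dx": 0, "dy": 0, "dz": 0, "wx": 0, "wy": 0, "wz": 0, "fingers": 0.04},
    {"dx": 0, "dy": 0, "dz": 0, "wx": 0, "wy": 0, "wz": 0, "fingers": 0.03},
    {"dx": 0, "dy": 0, "dz": 0, "wx": 0, "wy": 0, "wz": 0, "fingers": 0.03},
  ],
)

```text
t: 19.95
eef_pos: [418.7, 258.1, 67.8]
tool_rot: [[0.123, 0.992, 0.002], [0.992, -0.123, 0.001], [0.001, 0.002, -1.0]]
contact_force: [0.4, -0.4, -0.1]
opening: 0.356
grasp_force: 0.0
```

move_arm(
  increments=[
    {"dx": -0.0003, "dy": -0.0052, "dz": 0, "wx": 0, "wy": 0, "wz": 0.07, "fingers": 0.03},
    {"dx": 0.0002, "dy": -0.0052, "dz": 0, "wx": 0, "wy": 0, "wz": 0.07, "fingers": 0.03},
    {"dx": 0.0002, "dy": -0.0052, "dz": 0, "wx": 0, "wy": 0, "wz": 0.07, "fingers": 0.03},
    {"dx": 0.0002, "dy": -0.0052, "dz": 0, "wx": 0, "wy": 0, "wz": 0.07, "fingers": 0.03},
  ],
)

```text
t: 20.35
eef_pos: [400.1, 262.7, 68.3]
tool_rot: [[0.395, 0.919, 0.006], [0.919, -0.395, 0.0], [0.003, 0.005, -1.0]]
contact_force: [6.5, -3.1, -3.4]
opening: 0.349
grasp_force: 3.5
```

Pushing with a reaction of about 7 N, so the lever is moving as expected. I'll continue the arc.

move_arm(
  increments=[
    {"dx": 0.0002, "dy": -0.0052, "dz": 0, "wx": 0, "wy": 0, "wz": 0.07, "fingers": 0.03},
    {"dx": 0.0002, "dy": -0.0052, "dz": 0, "wx": 0, "wy": 0, "wz": 0.07, "fingers": 0.03},
    {"dx": 0.0002, "dy": -0.0052, "dz": 0, "wx": 0, "wy": 0, "wz": 0.07, "fingers": 0.03},
    {"dx": 0.0002, "dy": -0.0052, "dz": 0, "wx": 0, "wy": 0, "wz": 0.07, "fingers": 0.03},
    {"dx": 0.0002, "dy": -0.0052, "dz": 0, "wx": 0, "wy": 0, "wz": 0.07, "fingers": 0.03},
    {"dx": 0.0002, "dy": -0.0052, "dz": 0, "wx": 0, "wy": 0, "wz": 0.07, "fingers": 0.03},
    {"dx": 0.0002, "dy": -0.0052, "dz": 0, "wx": 0, "wy": 0, "wz": 0.07, "fingers": 0.03},
    {"dx": 0.0002, "dy": -0.0052, "dz": 0, "wx": 0, "wy": 0, "wz": 0.07, "fingers": 0.03},
  ],
)

```text
t: 21.15
eef_pos: [367.4, 287.3, 68.1]
tool_rot: [[0.822, 0.569, 0.003], [0.569, -0.822, -0.003], [0.001, 0.004, -1.0]]
contact_force: [1.3, -10.9, 3.3]
opening: 0.35
grasp_force: 4.8
```

move_arm(
  increments=[
    {"dx": 0.0002, "dy": -0.0052, "dz": 0, "wx": 0, "wy": 0, "wz": 0.07, "fingers": 0.03},
    {"dx": 0.0002, "dy": -0.0052, "dz": 0, "wx": 0, "wy": 0, "wz": 0.07, "fingers": 0.03},
    {"dx": 0.0002, "dy": -0.0052, "dz": 0, "wx": 0, "wy": 0, "wz": 0.07, "fingers": 0.03},
    {"dx": 0.0002, "dy": -0.0052, "dz": 0, "wx": 0, "wy": 0, "wz": 0.07, "fingers": 0.03},
    {"dx": 0, "dy": 0, "dz": 0, "wx": 0, "wy": 0, "wz": 0, "fingers": 0.03},
    {"dx": 0, "dy": 0, "dz": 0, "wx": 0, "wy": 0, "wz": 0, "fingers": 0.03},
  ],
)

```text
t: 21.75
eef_pos: [357.0, 306.2, 67.9]
tool_rot: [[0.947, 0.322, 0.001], [0.322, -0.947, -0.003], [-0.0, 0.003, -1.0]]
contact_force: [-1.4, -8.5, 4.2]
opening: 0.352
grasp_force: 3.5
```

Run:
```python
from h import *
s=st();d=s['eef_pos'][:2]-[427.5,331.7];print(np.hypot(*d),np.degrees(np.arctan2(d[1],d[0])))
```

```text
t21.75 [357.  306.2  67.9] yaw 18.8 op 30.1 F [-1.4 -8.5  4.2] g4
74.95639202771372 -160.07629127454004
```

move_arm(
  increments=[
    {"dx": 0.0001, "dy": -0.0026, "dz": 0, "wx": 0, "wy": 0, "wz": 0.035, "fingers": 0.03},
    {"dx": 0.0001, "dy": -0.0026, "dz": 0, "wx": 0, "wy": 0, "wz": 0.035, "fingers": 0.03},
    {"dx": 0.0001, "dy": -0.0026, "dz": 0, "wx": 0, "wy": 0, "wz": 0.035, "fingers": 0.03},
    {"dx": 0.0001, "dy": -0.0026, "dz": 0, "wx": 0, "wy": 0, "wz": 0.035, "fingers": 0.03},
    {"dx": 0, "dy": 0, "dz": 0, "wx": 0, "wy": 0, "wz": 0, "fingers": 0.03},
    {"dx": 0, "dy": 0, "dz": 0, "wx": 0, "wy": 0, "wz": 0, "fingers": 0.03},
  ],
)

```text
t: 22.35
eef_pos: [354.3, 315.9, 67.8]
tool_rot: [[0.982, 0.187, -0.0], [0.187, -0.982, -0.003], [-0.001, 0.003, -1.0]]
contact_force: [-2.1, -8.8, 5.8]
opening: 0.35
grasp_force: 4.4
```

move_arm(
  increments=[
    {"dx": 0.0001, "dy": -0.0026, "dz": 0, "wx": 0, "wy": 0, "wz": 0.035, "fingers": 0.03},
    {"dx": 0.0001, "dy": -0.0026, "dz": 0, "wx": 0, "wy": 0, "wz": 0.035, "fingers": 0.03},
    {"dx": 0, "dy": 0, "dz": 0, "wx": 0, "wy": 0, "wz": 0, "fingers": 0.03},
    {"dx": 0, "dy": 0, "dz": 0, "wx": 0, "wy": 0, "wz": 0, "fingers": 0.03},
  ],
)

```text
t: 22.75
eef_pos: [354.8, 317.2, 67.7]
tool_rot: [[0.993, 0.119, 0.001], [0.119, -0.993, -0.011], [-0.0, 0.011, -1.0]]
contact_force: [3.0, -27.2, 11.2]
opening: 0.352
grasp_force: 13.7
```

Run:
```python
from h import *
s=st();d=s['eef_pos'][:2]-[427.5,331.7];print(np.hypot(*d),np.degrees(np.arctan2(d[1],d[0])))
```

```text
t22.75 [354.8 317.2  67.7] yaw 6.8 op 30.1 F [  3.  -27.2  11.2] g14
74.13173956402541 -168.6935081196221
```

The force jumped to 27 N with the knob at about −166°, which is the closed stop. I'll back off, rise clear and check.

move_arm(
  increments=[
    {"dx": 0, "dy": 0.005, "dz": 0, "wx": 0, "wy": 0, "wz": 0, "fingers": 0.045},
    {"dx": 0, "dy": 0.003, "dz": 0, "wx": 0, "wy": 0, "wz": 0, "fingers": 0.05},
    {"dx": 0, "dy": 0, "dz": 0, "wx": 0, "wy": 0, "wz": 0, "fingers": 0.05},
    {"dx": 0, "dy": 0, "dz": -0.03, "wx": 0, "wy": 0, "wz": 0, "fingers": 0.05},
    {"dx": 0, "dy": 0, "dz": -0.04, "wx": 0, "wy": 0, "wz": 0, "fingers": 0.05},
    {"dx": 0, "dy": 0, "dz": -0.04, "wx": 0, "wy": 0, "wz": 0, "fingers": 0.05},
    {"dx": 0, "dy": 0.05, "dz": -0.02, "wx": 0, "wy": 0, "wz": 0, "fingers": 0.05},
    {"dx": 0, "dy": 0.05, "dz": 0, "wx": 0, "wy": 0, "wz": 0, "fingers": 0.05},
  ],
)

```text
t: 23.55
eef_pos: [367.8, 220.2, 199.8]
tool_rot: [[0.993, 0.121, 0.008], [0.121, -0.993, 0.003], [0.008, -0.002, -1.0]]
contact_force: [2.0, -0.4, -0.1]
opening: 0.585
grasp_force: 0.0
```

move_arm(
  increments=[
    {"dx": 0, "dy": 0.05, "dz": 0, "wx": 0, "wy": 0, "wz": 0, "fingers": 0.05},
    {"dx": 0, "dy": 0.05, "dz": 0, "wx": 0, "wy": 0, "wz": 0, "fingers": 0.05},
    {"dx": 0, "dy": 0.05, "dz": 0, "wx": 0, "wy": 0, "wz": 0, "fingers": 0.05},
    {"dx": 0, "dy": 0.05, "dz": 0, "wx": 0, "wy": 0, "wz": 0, "fingers": 0.05},
    {"dx": 0, "dy": 0, "dz": 0, "wx": 0, "wy": 0, "wz": 0, "fingers": 0.05},
  ],
)

```text
t: 24.05
eef_pos: [390.0, 14.8, 196.1]
tool_rot: [[0.994, 0.108, 0.002], [0.108, -0.994, -0.002], [0.002, 0.002, -1.0]]
contact_force: [0.1, 0.4, 0.2]
opening: 0.586
grasp_force: 0.0
```

Run:
```python
from h import *
st();tp=cv2.cvtColor(eyes.camera('top'),cv2.COLOR_RGB2BGR)
a=cv2.resize(tp[140:330,205:440],None,fx=3,fy=3,interpolation=cv2.INTER_CUBIC)
cv2.imwrite('pics/end.png',a)
```

```text
t24.05 [390.   14.8 196.1] yaw 6.2 op 50.0 F [0.1 0.4 0.2] g0
```

View pics/end.png

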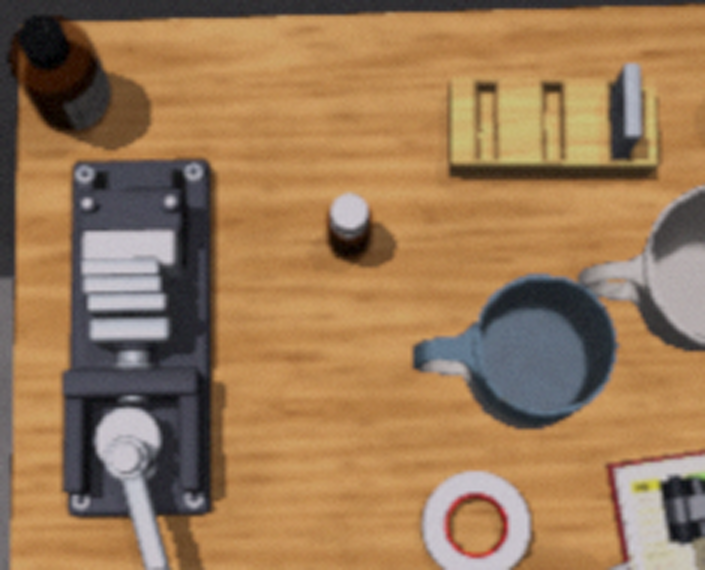

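The final view shows the three plates packed between pad and flange. The lever is swung to about 13° from −x, which is the closed position. The spare plate is in the rack's third slot and the bystanders are where they were.

```bash
python3 -c "
from plant import manip
print(manip.job_done())"
```

```text
the job is handed in; nothing more can be done
None
```

The job is handed in with no score shown: two more plates now stand beside the first (about 3 mm was left, too little for another), the cam lever is on its closed stop, and the spare plate and other things are where they were.

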